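# Pack the slicer's blade inserts away from the clip strip

## Robot

A 6-joint arm with a two-finger parallel gripper is mounted at the origin on the work surface. World frame = base frame: x ahead of the robot, y to its left, z up, the work surface at z = 0. Lengths are in m, angles in rad, forces in N, time in s.
With the tool pointing down it reaches from about 0.375 to 0.75 m from the base axis. Payload 9 kg.
Tool frame: the origin (TCP) lies midway between the tips of the shut fingers; the grasp point (between the pads) lies 19 mm behind it; z points along the fingers, y is the line along which they close (so a half turn about z gives the same grasp; the last joint's range is limited). The gripper opens to 85 mm and grips with 20 to 120 N. Pads are 22 mm wide; open, the fingers measure 114 mm over their backs; the gripper's body (76 mm by 85 mm) begins 54 mm behind the grasp point. The pads swing forward as they close: fully open they stand 13 mm farther back than shut.
Start: joints at [-1.386, 0.104, 0.097, 1.564, 0, 1.353], TCP at [0.235, -0.552, 0.206] pointing down, gripper open.
Joint ranges: [-2.99, 2.99], [-0.84, 1.86], [-1.1, 1.16], [-1.84, 2.11], [-1.51, 1.56], [-3.14, 3.14]. Speed limits (rad/s): [2.22, 2.22, 2.57, 3.14, 3.14, 3.14].

## Interface

Orientations are given as a rotation vector (axis times angle).
In Python, from station import read_state, capture, close_job gives the robot as it stands.
- The arm moves only by the tool jog_arm, never from a script. Its argument "increments" is one flat list of numbers, 7 for each row, row after row: the shift along the tool's x, y, z in mm, then the turn, a rotation vector about the tool's x, y, z in rad, then the opening, from -1 (shut) to 1 (fully open). In form: [dx, dy, dz, ax, ay, az, grip, dx, dy, dz, ax, ay, az, grip, ...]. A call has 1 to 5 rows; each row is the pose to reach, as a shift and turn from the pose commanded when the call began, along the tool's axes at that moment; what a row does not reach only later rows make up. A row lasts 1/8 s, in which the tool goes at most 62.5 mm and 10.7 degrees, less where a joint would pass 70% of its speed; a pose out of reach is approached as far as the arm can. A call with a gripper value outside its range is refused whole. The fingers move at their own pace and stop on an object; the grip force is fixed at half the most. Time passes only in rows, so rows that repeat a pose let the fingers close. It gives the time, the measured TCP pose, the force, the opening and the grip force at its end, in the units of the state.
- read_state(): the state, without advancing time (a new reading comes with each control period).
- capture(name): name is "side" or "top" or "wrist"; returns a dict with "color" (384x512x3 uint8, red, green, blue), "depth" (384x512 float32, m along the optical axis (not along the pixel's ray), 0 where there is no reading), "fx", "fy", "cx", "cy" (pixels), "R" (3x3) and "t" (3): a world point X has camera coordinates R X + t. Camera axes: x right, y down, z forward; pixel columns grow to the right and rows downward; lengths in m; the calibration is good to about 2 mm. A picture is of the moment at which its call begins.
- close_job(): hands the job in; it is judged then, once.
The state is a dict: "time": time; "joints": joint angles; "qd": joint speeds; "tau": joint torques, N m; "eef_pos": TCP position; "tcp_rot": TCP orientation; "contact_force": force on the tool from outside, world axes, zero at the start; "wrist_torque": the same for the moment, N m; "width": finger opening in m; "finger_force": force on a finger pad.
Only numpy, scipy, OpenCV 4.12 (cv2) and the standard library are available. Lean on these libraries where they do the work, as an engineer would, in place of code of your own. Each camera call takes 0.05 s, during which the arm holds its last target. There are 200 camera calls.

## Task

Pack the slicer's blade inserts away: swing the clear flap of the storage case up, pull every insert that is in the clip strip out of its spring jaws, and put them all, with the blue one lying loose on the worktop, into the lower tier of the case. Then lower the flap and press it down until it snaps fully home over them, and do not disturb the mill, bowl and jar.

Things in the scene. Friction and masses are not known exactly. Their poses are not given: they have to be found in the camera images.
- case: Cream storage case fixed to the worktop, outside 160 (x) x 240 (y) x 80 (z) mm, walls and floor 5 mm thick; inside, 75 mm deep, is the lower tier. Origin: centre of its underside; x points from its front (catch) to its back (hinge), z up. Outside its front wall: an orange sprung catch (80 mm wide, x -85 to -102, 87 mm high). Left or right of the strip, turned up to 0.2 rad.
- case_in (a point): Centre of the case's inner floor, 150 (x) x 230 (y) mm, 5 mm above the worktop.
- flap (a joint): Angle of the clear hinged divider flap (orange rims, 164 x 236 x 5 mm) over the lower tier: 0 = flat, caught, fully home; grows as its front edge swings up and back; 1.57 = upright, stop at 1.75. Starts ajar at 0.25 to 0.6. Stiff hinge (0.25 N m): it stays where it is left. Lowered, its tongue stops on the catch at about 0.08; about 7 N down on the handle snaps it home; as much reopens it.
- flap_hinge (a point): Middle of the flap's hinge line, at the top of the case's back wall (80 mm back from the case's centre, 80 mm up); the line runs along the case's y.
- flap_handle (a point): Middle of the flap's orange handle: a round bar 10 mm thick along the case's y, 80 mm between its two posts (8 mm thick). With the flap closed it lies 155 mm in front of the hinge line and 36 mm above it (31 mm above the flap's upper face). With the flap upright the bar is on its back side. Site axes are the flap's: x towards the hinge, z off the upper face.
- strip: Grey clip strip fixed to the worktop, 56 (x) x 212 (y) x 34 (z) mm, four slots at y -69, -23, 23, 69 mm, some empty. Origin: centre of its underside. In each slot sprung jaws (closing along x, tops 33 mm up) hold an insert upright above its bead, its axes along the strip's, underside 10 mm and grip centre 58 mm above the worktop. An upward pull of about 6 N frees it; it is clear after 30 mm.
- insert_a: Blade insert with a red grip, 62 mm tall, about 45 g; if present, starts standing in some slot of the clip strip. All inserts are alike: a steel blade 6 (x) x 34 (y) mm from 0 to 36 mm up with a round bead 12 mm thick across it 10 mm up, and a plastic grip 14 (x) x 34 (y) x 28 (z) mm from 34 to 62 mm up. Origin: centre of the blade's lower edge; z runs up to the grip.
- insert_a_grip (a point): Centre of insert_a's red grip, 48 mm from its origin along its z.
- insert_b: Blade insert with a yellow grip, same shape and axes as insert_a; if present, starts standing in some slot of the clip strip.
- insert_b_grip (a point): Centre of insert_b's yellow grip, 48 mm from its origin along its z.
- insert_c: Blade insert with a green grip, same shape and axes as insert_a; if present, starts standing in some slot of the clip strip.
- insert_c_grip (a point): Centre of insert_c's green grip, 48 mm from its origin along its z.
- insert_d: Blade insert with a white grip, same shape and axes as insert_a; if present, starts standing in some slot of the clip strip.
- insert_d_grip (a point): Centre of insert_d's white grip, 48 mm from its origin along its z.
- insert_e: Blade insert with a blue grip, same shape and axes as insert_a; starts lying flat on the worktop, loose, on the robot's side of the strip.
- insert_e_grip (a point): Centre of insert_e's blue grip, 48 mm from its origin along its z.
- mill: Bystander: dark wooden pepper mill, 56 mm across, 175 mm tall, standing beside the work. Origin: centre of its underside.
- bowl: Bystander: blue bowl, 130 mm across, 55 mm tall. Origin: centre of its underside.
- jar: Bystander: amber glass jar with a steel lid, 70 mm across, 110 mm tall. Origin: centre of its underside.
Not all that is in view belongs to the job. What is shaped like the insert_e but purple is not meant. What is shaped like the insert_c but purple is not meant.

How it is judged:
By the outcome, as a careful person would: the job done as asked, in the order asked, and still so for the second after the job is handed in, with the robot touching nothing.
Of insert_a, insert_b, insert_c, insert_d only 2 to 4 are there at a start; the rules pass over those that are not, and their reading is None.
At some moment in a run one of insert_e may be knocked a few centimetres aside while the robot is not near it.
Once in a run the grip may slacken for a moment while it holds something.
It also fails if it takes over 210 s, if anything falls off the work surface, if the arm or the gripper's body presses on something with over 40 N, if the wrist force passes 120 N, or if a joint passes its speed limit or range.

## Working session

There is one attempt and no reset: what is moved stays moved. The work goes in short steps, Python scripts to look and compute and a tool call to move; the robot and the scene stay as the last step left them, time stands still between calls to the robot, and variables do not carry over. Pictures are saved under pics/ and viewed, at most 14 in all, crops included, and the job is handed in when it is done.

Besides the shell and the picture viewer there is one more tool, called after "Call:" in YAML: its name, and indented under it one key for each argument. jog_arm: Moves the arm, as the interface text tells. Its arguments: {"type":"object","properties":{"increments":{"type":"array","items":{"type":"number"}}},"required":["increments"]}

```bash
ls; mkdir -p pics
python3 - <<'E'
from station import *
import cv2,pickle,numpy as np
s=read_state();print({k:np.round(v,3) for k,v in s.items()})
ims={}
for n in("top","side"):
    c=capture(n);ims[n]=c;print(n,c["fx"],c["cx"],c["cy"],np.round(c["R"],3).tolist(),np.round(c["t"],3))
pickle.dump(ims,open("i0.pkl","wb"))
for n in ims: cv2.imwrite(f"pics/{n}0.png",cv2.resize(ims[n]["color"][:,:,::-1],(800,600),interpolation=cv2.INTER_CUBIC))
E
```

```text
pics
{'time': np.float64(0.0), 'joints': array([-1.386,  0.105,  0.096,  1.564,  0.   ,  1.353]), 'qd': array([-0.001,  0.001,  0.001, -0.   , -0.   , -0.001]), 'tau': array([ 3.0000e-03, -5.5695e+01,  5.0364e+01,  1.7000e-02, -0.0000e+00,
        0.0000e+00]), 'eef_pos': array([ 0.235, -0.552,  0.205]), 'tcp_rot': array([-3.077, -0.628, -0.   ]), 'contact_force': array([-0.407,  0.017,  0.249]), 'wrist_torque': array([-0.021, -0.   , -0.009]), 'finger_force': np.float64(0.0), 'width': np.float64(0.086)}
top 378.93648622713926 254.66648086302428 196.72156211146068 [[0.013, -1.0, -0.013], [-0.992, -0.011, -0.126], [0.126, 0.015, -0.992]] [0.01  0.577 1.214]
side 380.5196195173982 251.90934971722305 191.84772407143504 [[-0.847, -0.532, -0.02], [-0.289, 0.491, -0.822], [0.447, -0.69, -0.57]] [0.518 0.262 0.782]
```

View pics/top0.png

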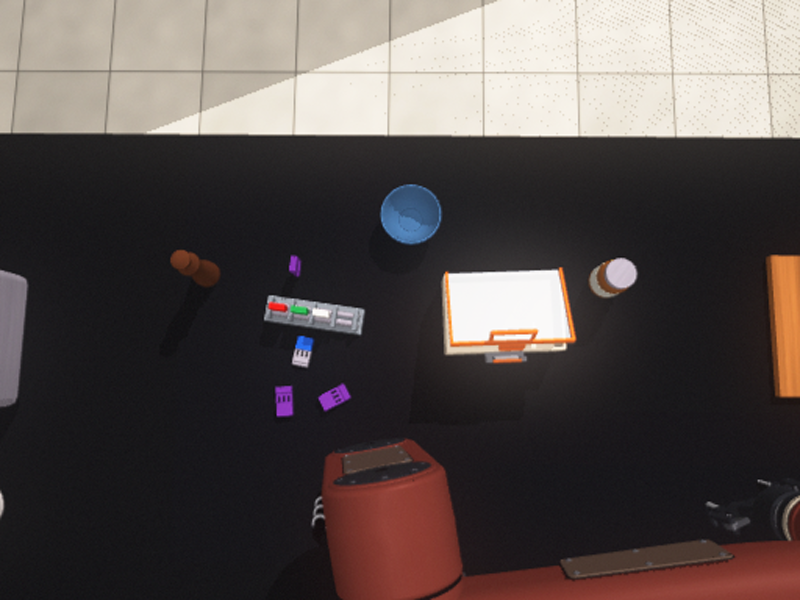

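View pics/side0.png

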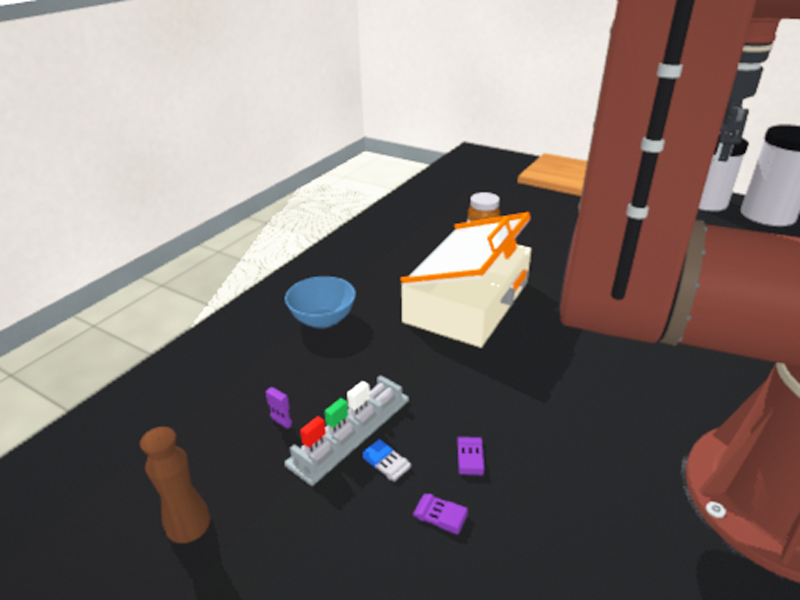

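The top view shows red (278,308), green (301,311) and white (321,314) in the strip, with the right-hand slot empty. The blue insert lies at (303,350). The case is at (508,312) with its flap ajar and its handle at (513,338). The purple items are not part of the job. Next I'll measure these.

```bash
cat > h.py <<'E'
from station import *
import numpy as np,cv2
def cloud(c):
    v,u=np.mgrid[0:384,0:512];d=c["depth"]
    P=np.stack([(u-c["cx"])/c["fx"]*d,(v-c["cy"])/c["fy"]*d,d],-1)
    return (P-c["t"])@c["R"]          # R^T (p-t)
H=dict(red=((0,6),150,120),green=((50,75),120,60),blue=((100,118),150,60),orange=((9,16),200,150),purple=((130,150),100,60))
def mask(c,n):
    h=cv2.cvtColor(c["color"],cv2.COLOR_RGB2HSV);(a,b),s,v=H[n]
    return (h[...,0]>=a)&(h[...,0]<=b)&(h[...,1]>=s)&(h[...,2]>=v)&(c["depth"]>0)
E
python3 - <<'E'
import pickle;from h import *
I=pickle.load(open("i0.pkl","rb"))
for n in I:
    c=I[n];P=cloud(c);print(n)
    W=(P[...,0]>.3)&(P[...,0]<.8)&(P[...,1]>-.4)&(P[...,1]<.5)&(P[...,2]>-.02)
    for k in H:
        m=mask(c,k)&W
        q=P[m]
        if len(q): print(k,len(q),np.round(np.median(q,0),4),np.round(np.percentile(q,[3,97],axis=0),3).tolist())
    hs=cv2.cvtColor(c["color"],cv2.COLOR_RGB2HSV)
    if n=="top":
        # strip: grey/lowsat points z 0.02-.045
        m=W&(P[...,2]>.015)&(P[...,2]<.045)&(hs[...,1]<60)&(hs[...,2]>70)&(P[...,1]>.05)
        q=P[m];r=cv2.minAreaRect((q[:,:2]*1000).astype(np.float32));print("strip",len(q),r, np.median(q[:,2]))
        m=W&(P[...,2]>.045)&(P[...,2]<.09)&(P[...,1]>.05)&(P[...,1]<.25)
        k,l,st,ce=cv2.connectedComponentsWithStats(m.astype(np.uint8))
        for i in range(1,k):
            q=P[l==i]; print("tall",len(q),ce[i],np.median(q,0).round(3),np.median(c["color"][l==i],0))
        m=mask(c,"purple")&W;k,l,st,ce=cv2.connectedComponentsWithStats(m.astype(np.uint8))
        for i in range(1,k):
            if st[i,4]>10:print("purple",P[l==i].mean(0).round(3))
        for u,v in [(445,354),(565,348),(570,345),(445,268),(560,268),(574,341),(446,348),(490,332),(536,331),(505,358),(512,337),(411,212),(618,270),(180,258),(210,275),(505,300)]:
            a,b=int(v/1.5625),int(u/1.5625);print((u,v),P[a,b].round(3),c["color"][a,b])
        # blue lying incl. blade
        m=W&(P[...,2]>.004)&(P[...,2]<.03)&(P[...,0]>.4)
        k,l,st,ce=cv2.connectedComponentsWithStats(m.astype(np.uint8))
        for i in range(1,k):
            if st[i,4]>40:
                q=P[l==i];print("low",st[i,4],q.mean(0).round(3),cv2.minAreaRect((q[:,:2]*1000).astype(np.float32)),np.median(c["color"][l==i],0))
E
```

```text
top
red 1124 [0.3136 0.0018 0.6917] [[0.301, -0.036, 0.073], [0.569, 0.26, 0.699]]
green 47 [0.566  0.2212 0.0719] [[0.56, 0.206, 0.058], [0.573, 0.237, 0.077]]
blue 92 [0.5024 0.2182 0.0148] [[0.489, 0.202, 0.002], [0.516, 0.235, 0.02]]
orange 99 [ 0.5168 -0.2931  0.1486] [[0.494, -0.316, 0.097], [0.645, -0.081, 0.176]]
purple 532 [0.3895 0.2368 0.0122] [[0.351, 0.127, -0.001], [0.676, 0.272, 0.063]]
strip 415 ((527.0908813476562, 205.04855346679688), (202.7318572998047, 125.40446472167969), 83.40009307861328) 0.03196004218544311
tall 29 [244.44827586 136.75862069] [0.777 0.052 0.053] [ 72. 113. 161.]
tall 58 [187.5 168.5] [0.666 0.238 0.061] [132.  51. 174.]
tall 57 [191.05263158 197.94736842] [0.566 0.221 0.072] [ 48. 189.  88.]
tall 55 [205. 200.] [0.56  0.176 0.072] [248. 246. 244.]
purple [0.665 0.238 0.044]
purple [0.389 0.151 0.011]
purple [0.379 0.257 0.011]
(445, 354) [ 0.483 -0.082  0.005] [89 78 70]
(565, 348) [ 0.495 -0.32   0.076] [251 244 230]
(570, 345) [ 0.507 -0.349  0.005] [67 56 53]
(445, 268) [ 0.672 -0.082 -0.   ] [46 43 44]
(560, 268) [ 0.655 -0.309  0.095] [21
[... 967 characters left out ...]
low 194 [0.486 0.222 0.012] ((484.9674987792969, 224.9715118408203), (39.43640899658203, 64.86761474609375), 79.67497253417969) [ 84.  113.5 192. ]
low 44 [0.406 0.141 0.01 ] ((409.0735778808594, 143.2939910888672), (16.470300674438477, 39.13450241088867), 0.8953120708465576) [131.   51.5 172.5]
side
red 215 [0.5697 0.2733 0.0654] [[0.565, 0.254, 0.04], [0.581, 0.287, 0.074]]
green 194 [0.5633 0.2278 0.0656] [[0.559, 0.19, 0.026], [0.582, 0.242, 0.074]]
blue 198 [0.5015 0.2239 0.0147] [[0.488, 0.202, 0.0], [0.516, 0.239, 0.017]]
orange 583 [ 0.5146 -0.2024  0.1384] [[0.466, -0.393, 0.079], [0.648, -0.076, 0.174]]
purple 1320 [0.3888 0.2451 0.0124] [[0.349, 0.132, 0.0], [0.679, 0.277, 0.062]]
```

Run:
```python
import pickle;from h import *
I=pickle.load(open("i0.pkl","rb"))
for n in I:
    c=I[n];P=cloud(c);hs=cv2.cvtColor(c["color"],cv2.COLOR_RGB2HSV)
    B=lambda x0,x1,y0,y1,z0,z1:(P[...,0]>x0)&(P[...,0]<x1)&(P[...,1]>y0)&(P[...,1]<y1)&(P[...,2]>z0)&(P[...,2]<z1)
    q=P[B(.48,.56,-.26,-.14,.160,.2)]; print(n,"handle",len(q),q.mean(0).round(4),np.polyfit(q[:,1],q[:,0],1).round(3),np.ptp(q,axis=0).round(3), np.percentile(q[:,1],[2,98]).round(3))
    m=B(.5,.62,.14,.31,.05,.09)
    k,l,st,ce=cv2.connectedComponentsWithStats(m.astype(np.uint8))
    for i in range(1,k):
        if st[i,4]>15:
            t=P[l==i];t2=t[t[:,2]>.064];print("grip",len(t2),((t2.max(0)+t2.min(0))/2).round(4),np.median(t2,0).round(4),np.polyfit(t2[:,1],t2[:,0],1).round(3),np.median(c["color"][l==i],0))
    # case wall rims / walls: cream region z .06-.085
    q=P[B(.44,.70,-.36,-.05,.03,.082)];r=cv2.minAreaRect((q[:,:2]*1000).astype(np.float32));print("case",len(q),r)
    q=P[B(.62,.70,-.36,-.05,.075,.11)&(hs[...,1]>120)];print("hinge",len(q),q.mean(0).round(3))
    m=B(.44,.53,.16,.28,.004,.025)&(hs[...,2]>60); q=P[m]
    b=mask(c,"blue")&B(.44,.53,.16,.28,.009,.025);g=P[b].mean(0);w=P[m&~mask(c,"blue")].mean(0);print("blue",g.round(4),w.round(4),cv2.minAreaRect((P[b][:,:2]*1000).astype(np.float32)))
```

```text
top handle 114 [ 0.5159 -0.1995  0.1751] [-0.036  0.509] [0.023 0.087 0.024] [-0.242 -0.157]
grip 49 [0.5739 0.2674 0.0718] [0.5725 0.2661 0.0712] [0.131 0.538] [241.  35.  30.]
grip 50 [0.5677 0.2214 0.0709] [0.5665 0.2211 0.0721] [0.141 0.536] [ 48. 190.  88.]
grip 48 [0.5617 0.1763 0.0703] [0.5605 0.1761 0.0724] [0.117 0.54 ] [249. 246. 244.]
case 364 ((556.8495483398438, -196.9701690673828), (184.45338439941406, 238.9600372314453), 3.3868093490600586)
hinge 35 [ 0.636 -0.218  0.102]
blue [0.5022 0.219  0.0151] [0.4718 0.2244 0.0102] ((502.1257019042969, 218.95265197753906), (33.33873748779297, 26.683635711669922), 79.609130859375)
side handle 91 [ 0.5151 -0.1926  0.1737] [-0.037  0.508] [0.015 0.085 0.019] [-0.238 -0.154]
grip 197 [0.5639 0.2029 0.0698] [0.5628 0.2112 0.0718] [0.128 0.537] [ 53.5 227.  114. ]
grip 117 [0.5737 0.2706 0.0695] [0.5714 0.2717 0.0717] [0.124 0.538] [222.5  31.   21. ]
case 1452 ((554.9307250976562, -196.7424774169922), (179.31932067871094, 247.05674743652344), 1.5992878675460815)
hinge 70 [ 0.635 -0.202  0.098]
blue [0.501  0.2224 0.0147] [0.4712 0.2277 0.0101] ((502.296875, 221.02993774414062), (34.949989318847656, 28.248159408569336), 80.37539672851562)
```

Call:
jog_arm:
  increments: [0,0,-60,0,0,-0.18,1,0,0,-110,0,0,-0.36,1,0,0,-110,0,0,-0.54,1,0,0,-110,0,0,-0.72,1,0,0,-110,0,0,-0.9,1]

```text
time: 0.72
eef_pos: [0.2352, -0.5519, 0.3154]
tcp_rot: [-2.492, -1.912, -0.0]
contact_force: [-0.4, 0.3, 0.2]
width: 0.0857
finger_force: 0.0
```

Call:
jog_arm:
  increments: [415,180,0,0,0,-0.18,1,415,180,0,0,0,-0.3,1,415,180,0,0,0,-0.3,0.5,415,180,0,0,0,-0.3,0,415,180,0,0,0,-0.3,-0.4]

```text
time: 1.35
eef_pos: [0.4319, -0.3067, 0.3154]
tcp_rot: [-2.186, -2.256, -0.0]
contact_force: [1.3, -1.7, 1.0]
width: 0.0321
finger_force: 0.0
```

```bash
cat >> h.py <<'E'
from scipy.spatial.transform import Rotation as Ro
def plan(xyz,yaw):
    "tool-frame shift (mm) and turn to TCP xyz, tool down with tool y along world +x turned by yaw"
    s=read_state();R0=Ro.from_rotvec(s["tcp_rot"])
    a=np.pi/2+yaw;Rt=Ro.from_matrix(np.array([[np.cos(a),np.sin(a),0],[np.sin(a),-np.cos(a),0],[0,0,-1]]))
    d=R0.inv().apply(np.array(xyz)-s["eef_pos"])*1000;r=(R0.inv()*Rt).as_rotvec()
    print("from",s["eef_pos"].round(4),"w",round(float(s["width"]),4),"shift",d.round(1),"turn",r.round(3))
E
python3 -c "
from h import *
plan((.516,-.198,.30),.037)"
```

```text
from [ 0.4319 -0.3067  0.3154] w 0.0321 shift [105.9  87.5  15.4] turn [-0.    -0.    -0.005]
```

Call:
jog_arm:
  increments: [106,87,15,0,0,-0.005,-0.4,106,87,15,0,0,-0.005,-0.4,106,87,60,0,0,-0.005,-0.4,106,87,112,0,0,-0.005,-0.4,106,87,112,0,0,-0.005,-0.4]

```text
time: 1.98
eef_pos: [0.5122, -0.1978, 0.1991]
tcp_rot: [-2.173, -2.257, 0.002]
contact_force: [-1.3, 0.4, 1.3]
width: 0.0258
finger_force: 0.0
```

Run:
```python
from h import *
c=capture("side");im=c["color"][:,:,::-1]
cv2.imwrite("pics/s1.png",cv2.resize(im[60:260,230:430],(600,600),interpolation=cv2.INTER_CUBIC))
plan((.516,-.198,.158),.037)
```

```text
from [ 0.5136 -0.199   0.2028] w 0.026 shift [ 0.9  2.6 44.8] turn [-0.003 -0.002  0.   ]
```

View pics/s1.png

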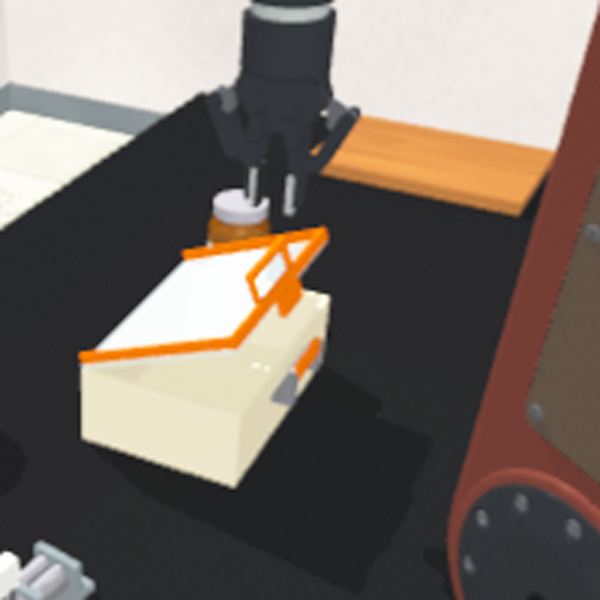

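The fingers straddle the handle bar from above: tips at (252,200) and (290,210), bar around (268,258). I'll lower them and swing the flap.

Call:
jog_arm:
  increments: [1,3,15,0,0,0,-0.4,1,3,30,0,0,0,-0.4,1,3,44,0,0,0,-0.4,1,3,44,0,0,0,-0.4]

```text
time: 2.52
eef_pos: [0.5169, -0.1983, 0.1584]
tcp_rot: [-2.179, -2.261, 0.001]
contact_force: [-0.8, -0.8, 0.3]
width: 0.0255
finger_force: 0.0
```

Run:
```python
from h import *
plan((.516,-.198,.158),.037);print(read_state()["contact_force"])
# arc of bar relative to start, closing dist from hinge
t0=.38
for t in np.arange(.38,1.7,.1):
    f=lambda t:np.array([-(155*np.cos(t)-36*np.sin(t)),155*np.sin(t)+36*np.cos(t)])
    print(round(t,2),(f(t)-f(t0)).round(0))
```

```text
from [ 0.5169 -0.1983  0.1584] w 0.0255 shift [ 0.4 -0.9  0.4] turn [-0.002 -0.001 -0.   ]
[-0.79329751 -0.80815579  0.2605442 ]
0.38 [0. 0.]
0.48 [10. 13.]
0.58 [21. 24.]
0.68 [33. 35.]
0.78 [46. 44.]
0.88 [60. 51.]
0.98 [74. 58.]
1.08 [89. 63.]
1.18 [105.  66.]
1.28 [121.  68.]
1.38 [137.  68.]
1.48 [152.  67.]
1.58 [168.  64.]
1.68 [183.  59.]
```

Call:
jog_arm:
  increments: [0,14,-10,0,0,0,-0.4,0,28,-23,0,0,0,-0.4,0,41,-34,0,0,0,-0.4,0,54,-43,0,0,0,-0.4,0,68,-51,0,0,0,-0.4]

```text
time: 3.15
eef_pos: [0.5861, -0.1963, 0.2117]
tcp_rot: [2.179, 2.261, 0.0]
contact_force: [0.6, -0.2, 0.2]
width: 0.0259
finger_force: 0.0
```

Call:
jog_arm:
  increments: [0,14,-7,0,0,0,-0.4,0,29,-12,0,0,0,-0.4,0,45,-15,0,0,0,-0.4,0,61,-17,0,0,0,-0.4,0,77,-17,0,0,0,-0.4]

```text
time: 3.78
eef_pos: [0.6632, -0.1934, 0.2285]
tcp_rot: [2.179, 2.261, 0.0]
contact_force: [0.1, -0.2, 0.0]
width: 0.0258
finger_force: 0.0
```

Run:
```python
from h import *
c=capture("side");im=c["color"][:,:,::-1]
cv2.imwrite("pics/s2.png",cv2.resize(im[60:260,230:430],(600,600),interpolation=cv2.INTER_CUBIC))
plan((.684,-.192,.222),.037)
```

```text
from [ 0.6643 -0.1932  0.2277] w 0.0259 shift [ 0.5 19.7  5.7] turn [0.001 0.    0.   ]
```

View pics/s2.png

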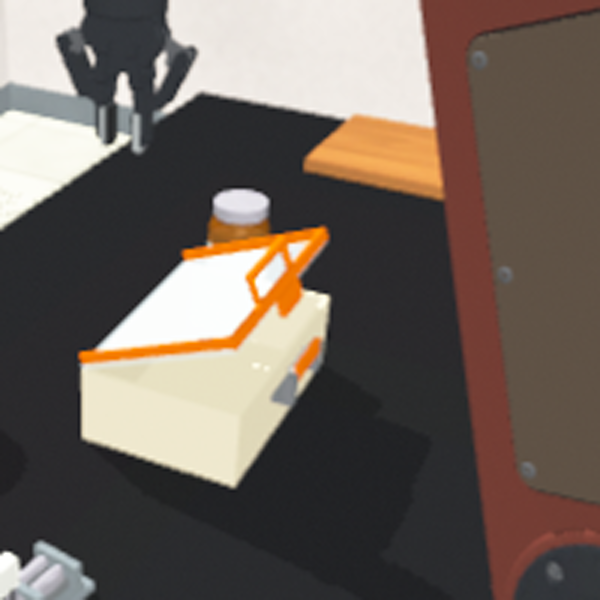

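The flap did not move; the fingertips passed over the bar. I'll go back and enter deeper.

Call:
jog_arm:
  increments: [0,-50,-20,0,0,0,-0.4,0,-110,-20,0,0,0,-0.4,0,-148,-20,0,0,0,-0.4,0,-148,-20,0,0,0,-0.4,0,-148,25,0,0,0,-0.4]

```text
time: 4.45
eef_pos: [0.5165, -0.2003, 0.2062]
tcp_rot: [2.175, 2.256, 0.002]
contact_force: [0.4, -0.1, -0.9]
width: 0.0257
finger_force: 0.0
```

Call:
jog_arm:
  increments: [0,0,30,0,0,0,-0.4,0,0,47,0,0,0,-0.4,0,0,60,0,0,0,-0.4,0,0,60,0,0,0,-0.4]

```text
time: 4.95
eef_pos: [0.5146, -0.1987, 0.1424]
tcp_rot: [-2.18, -2.262, 0.0]
contact_force: [0.4, 0.3, 0.0]
width: 0.0258
finger_force: 0.0
```

Run:
```python
from h import *
plan((.516,-.198,.143),.037);print(read_state()["contact_force"])
c=capture("side");im=c["color"][:,:,::-1]
cv2.imwrite("pics/s3.png",cv2.resize(im[90:190,280:380],(600,600),interpolation=cv2.INTER_CUBIC))
```

```text
from [ 0.5146 -0.1987  0.1424] w 0.0258 shift [ 0.6  1.5 -0.6] turn [-0. -0.  0.]
[0.37398389 0.34559319 0.00465965]
```

View pics/s3.png

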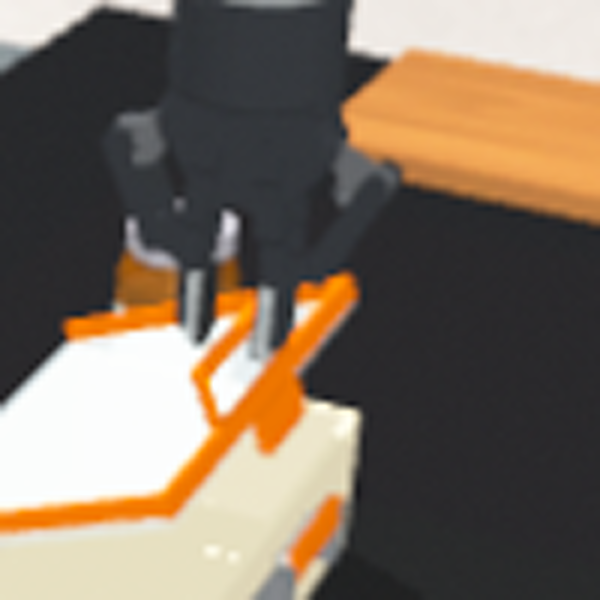

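The bar at (230,340) now passes between the fingers (tips at (197,340) and (262,355)). I'll swing the flap.

Call:
jog_arm:
  increments: [0,8,0,0,0,0,-0.4,0,19,-13,0,0,0,-0.4,0,30,-24,0,0,0,-0.4,0,42,-35,0,0,0,-0.4,0,55,-44,0,0,0,-0.4]

```text
time: 5.62
eef_pos: [0.5698, -0.1971, 0.1886]
tcp_rot: [2.18, 2.261, -0.002]
contact_force: [-6.1, -1.0, 3.6]
width: 0.0254
finger_force: 2.9
```

Call:
jog_arm:
  increments: [0,14,-7,0,0,0,-0.4,0,28,-14,0,0,0,-0.4,0,43,-19,0,0,0,-0.4,0,59,-22,0,0,0,-0.4,0,75,-24,0,0,0,-0.4]

```text
time: 6.25
eef_pos: [0.6455, -0.1941, 0.2118]
tcp_rot: [2.179, 2.261, -0.0]
contact_force: [-2.5, -0.2, -0.5]
width: 0.0254
finger_force: 1.1
```

Run:
```python
from h import *
c=capture("side");im=c["color"][:,:,::-1]
cv2.imwrite("pics/s4.png",cv2.resize(im[60:260,230:430],(600,600),interpolation=cv2.INTER_CUBIC))
plan((.684,-.192,.212),.037)
```

```text
from [ 0.6468 -0.1939  0.2115] w 0.0255 shift [ 0.5 37.2 -0.4] turn [0.002 0.001 0.   ]
```

View pics/s4.png

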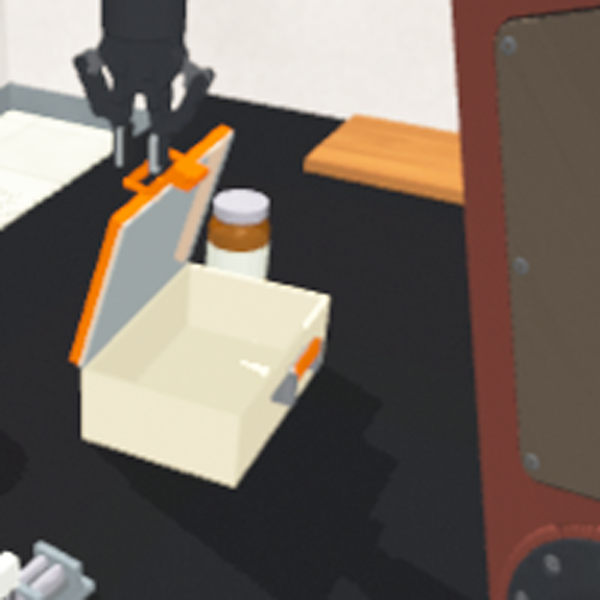

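The flap is up to about 1.25 rad. I'll push on past upright.

Call:
jog_arm:
  increments: [0,14,0,0,0,0,-0.4,0,28,1,0,0,0,-0.4,0,40,4,0,0,0,-0.4,0,51,8,0,0,0,-0.4,0,51,8,0,0,0,-0.4]

```text
time: 6.92
eef_pos: [0.6959, -0.1919, 0.2023]
tcp_rot: [-2.18, -2.262, -0.0]
contact_force: [-1.1, -0.1, 0.2]
width: 0.0256
finger_force: 0.0
```

Call:
jog_arm:
  increments: [0,-3,0,0,0,0,-0.4,0,-4,-50,0,0,0,0,0,-4,-110,0,0,0,0,0,-4,-130,0,0,0,0,0,-4,-130,0,0,0,0]

```text
time: 7.55
eef_pos: [0.6919, -0.1927, 0.3353]
tcp_rot: [2.177, 2.259, 0.002]
contact_force: [0.2, -0.5, -0.4]
width: 0.043
finger_force: 0.0
```

Run:
```python
from h import *
import pickle
I={n:capture(n) for n in("top","side")};pickle.dump(I,open("i1.pkl","wb"))
c=I["side"];P=cloud(c);h=cv2.cvtColor(c["color"],cv2.COLOR_RGB2HSV)
m=mask(c,"orange")&(P[...,1]<-.05)&(P[...,2]>.1)&(P[...,0]>.6)&(P[...,0]<.75)
q=P[m];p=np.polyfit(q[:,2],q[:,0],1);print(len(q),p,"angle~",np.pi/2+np.arctan(p[0]),q.min(0),q.max(0))
for n in I:
    c=I[n];P=cloud(c);b=mask(c,"blue")&(P[...,0]>.4)&(P[...,0]<.6)&(P[...,2]>.009)&(P[...,2]<.03);print(n,"blue",P[b].mean(0).round(4))
plan((.57,.225,.2),-.13)
plan((.573,.268,.048),-.13)
```

```text
211 [0.09875611 0.64213591] angle~ 1.669233249228782 [ 0.63987122 -0.31204941  0.10312903] [ 0.69048617 -0.07203742  0.25090916]
top blue [0.5022 0.2185 0.0148]
side blue [0.5011 0.2226 0.0146]
from [ 0.6914 -0.1924  0.3318] w 0.0429 shift [ 421.5 -105.8  131.9] turn [-0.001 -0.     0.167]
from [ 0.6914 -0.1924  0.3318] w 0.0429 shift [ 464.3 -101.2  284. ] turn [-0.001 -0.     0.167]
```

The flap stands at about 1.62 rad. Next is the red insert.

Call:
jog_arm:
  increments: [464,-101,60,0,0,0.1,0,464,-101,60,0,0,0.167,0,464,-101,60,0,0,0.167,0,464,-101,60,0,0,0.167,0,464,-101,60,0,0,0.167,0]

```text
time: 8.28
eef_pos: [0.6133, 0.1067, 0.2917]
tcp_rot: [-2.36, -2.071, 0.003]
contact_force: [0.4, 0.2, -0.6]
width: 0.0425
finger_force: 0.0
```

```bash
python3 -c "
from h import *
plan((.573,.268,.12),-.13)"
```

```text
from [0.6133 0.1067 0.2917] w 0.0425 shift [154.7 -60.5 171.8] turn [-0.002  0.    -0.   ]
```

Call:
jog_arm:
  increments: [155,-60,40,0,0,0,0,155,-60,80,0,0,0,0,155,-60,130,0,0,0,0,155,-60,172,0,0,0,0,155,-60,172,0,0,0,0]

```text
time: 8.9
eef_pos: [0.571, 0.2662, 0.1156]
tcp_rot: [-2.356, -2.071, 0.014]
contact_force: [0.0, -0.2, 1.0]
width: 0.0428
finger_force: 0.0
```

Run:
```python
from h import *
plan((.573,.268,.042),-.13)
c=capture("wrist");P=cloud(c);
cv2.imwrite("pics/w1.png",cv2.resize(c["color"][:,:,::-1],(800,600)))
for n in("red","green"):
    m=mask(c,n)&(P[...,2]>.055)&(P[...,2]<.1);q=P[m]
    if len(q):print(n,len(q),((q.max(0)+q.min(0))/2).round(4),np.ptp(q,axis=0).round(3))
```

```text
from [0.571  0.2662 0.1156] w 0.0428 shift [ 2.3  2.4 73.5] turn [-0.009  0.004  0.002]
red 781 [0.5741 0.2709 0.0646] [0.016 0.033 0.019]
green 226 [0.5679 0.2261 0.0642] [0.016 0.032 0.018]
```

View pics/w1.png

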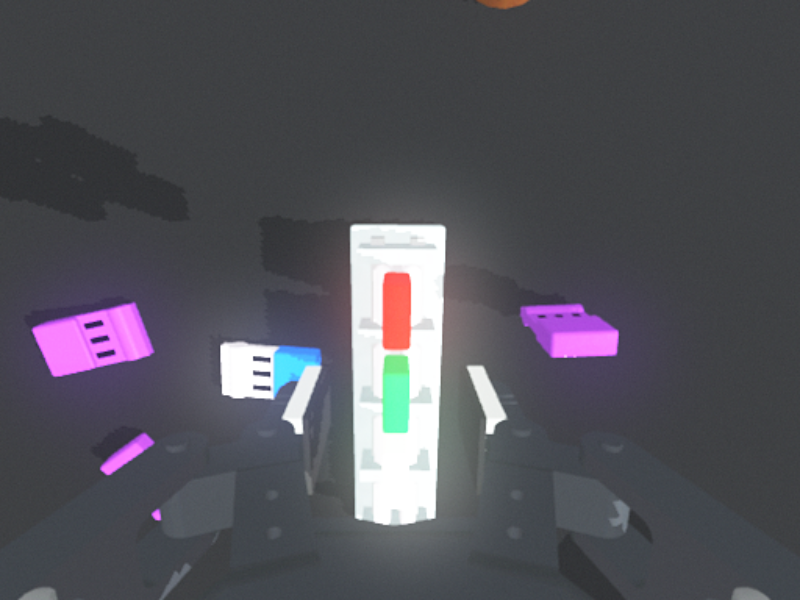

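The wrist view shows red at (397,310), centred between the fingers, and green at (396,393). I'll descend and grip.

Call:
jog_arm:
  increments: [4,2,40,0,0,0,0,4,2,73,0,0,0,0,4,2,73,0,0,0,0,4,2,73,0,0,0,-1,4,2,73,0,0,0,-1]

```text
time: 9.57
eef_pos: [0.5801, 0.2701, 0.0517]
tcp_rot: [2.36, 2.071, 0.005]
contact_force: [0.1, 0.2, 0.1]
width: 0.007
finger_force: 0.0
```

Call:
jog_arm:
  increments: [0,0,0,0,0,0,-1,0,0,-8,0,0,0,-1,0,0,-20,0,0,0,-1,0,0,-50,0,0,0,-1,0,0,-110,0,0,0,-1]

```text
time: 10.2
eef_pos: [0.5768, 0.2697, 0.1585]
tcp_rot: [-2.36, -2.071, 0.006]
contact_force: [1.3, 0.3, 0.3]
width: 0.0
finger_force: 0.0
```

Run:
```python
from h import *
s=read_state();print(s["width"],s["finger_force"],s["contact_force"].round(1))
cy=np.array([-.037,1,0]);cx=np.array([1,.037,0])
for d in(.08,.03,-.02,-.07): print(d,(np.array([.567,-.197,0])+d*cy).round(4))
plan((.564,-.117,.2),.037)
c=capture("wrist");cv2.imwrite("pics/w2.png",cv2.resize(c["color"][:,:,::-1],(400,300)))
```

```text
4.6235566490055364e-07 0.0 [1.3 0.3 0.3]
0.08 [ 0.564 -0.117  0.   ]
0.03 [ 0.5659 -0.167   0.    ]
-0.02 [ 0.5677 -0.217   0.    ]
-0.07 [ 0.5696 -0.267   0.    ]
from [0.5768 0.2697 0.1585] w 0.0 shift [-385.1   37.2  -41.1] turn [-0.004  0.001 -0.167]
```

View pics/w2.png

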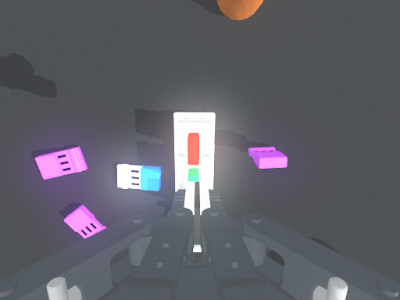

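The fingers closed on nothing: red is still in its slot at (194,148). I'll reopen, settle, and check the offset between commanded and measured pose and where the tip projects.

Call:
jog_arm:
  increments: [0,0,0,0,0,0,-1,0,0,0,0,0,0,-1,0,0,0,0,0,0,-1,0,0,0,0,0,0,0,0,0,0,0,0,0,0]

```text
time: 10.88
eef_pos: [0.5782, 0.27, 0.1585]
tcp_rot: [-2.361, -2.072, 0.001]
contact_force: [0.4, -0.8, 0.0]
width: 0.0359
finger_force: 0.0
```

Run:
```python
from h import *
plan((.5735,.269,.1),-.13)
s=read_state();c=capture("wrist");P=cloud(c)
def pr(X):
    p=c["R"]@X+c["t"];return np.round([c["fx"]*p[0]/p[2]+c["cx"],c["fy"]*p[1]/p[2]+c["cy"]],0)
print("tip px",pr(s["eef_pos"]),"red px",pr(np.array([.5735,.269,.072])))
for n in("red","green"):
    m=mask(c,n)&(P[...,2]>.055)&(P[...,2]<.1);q=P[m];print(n,((q.max(0)+q.min(0))/2).round(4),np.argwhere(m).mean(0))
v,u=np.mgrid[0:384,0:512]
print("near cam pts (finger tips)",[P[r,200:300:8].round(3).tolist() for r in (300,)])
```

```text
from [0.5782 0.27   0.1585] w 0.0359 shift [-1.5 -4.5 58.5] turn [-0.001  0.    -0.   ]
tip px [249. 231.] red px [245. 195.]
red [0.5742 0.2708 0.0644] [191.4509434 245.5509434]
green [0.568  0.2268 0.0638] [226.90756303 244.        ]
near cam pts (finger tips) [[[0.567, 0.289, 0.252], [0.561, 0.268, 0.221], [0.514, 0.118, 0.001], [0.526, 0.122, 0.008], [0.536, 0.122, 0.01], [0.549, 0.136, 0.033], [0.562, 0.162, 0.072], [0.567, 0.133, 0.031], [0.575, 0.117, 0.011], [0.584, 0.108, -0.001], [0.595, 0.107, 0.0], [0.605, 0.106, -0.0], [0.597, 0.264, 0.222]]]
```

Call:
jog_arm:
  increments: [-1,-4,50,0,0,0,0,-1,-4,90,0,0,0,0,-1,-4,120,0,0,0,0,-1,-4,120,0,0,0,0,-1,-4,120,0,0,0,0]

```text
time: 11.55
eef_pos: [0.5751, 0.2697, 0.0406]
tcp_rot: [2.36, 2.072, 0.002]
contact_force: [0.6, 0.3, 1.0]
width: 0.0428
finger_force: 0.0
```

Call:
jog_arm:
  increments: [0,0,0,0,0,0,0,0,0,0,0,0,0,-1,0,0,0,0,0,0,-1,0,0,0,0,0,0,-1,0,0,0,0,0,0,-1]

```text
time: 12.18
eef_pos: [0.5747, 0.2697, 0.04]
tcp_rot: [2.361, 2.072, 0.001]
contact_force: [-0.6, -0.3, 6.0]
width: 0.0118
finger_force: 58.9
```

Red is gripped at 59 N. I'll pull it straight up.

Call:
jog_arm:
  increments: [0,0,-6,0,0,0,-1,0,0,-14,0,0,0,-1,0,0,-26,0,0,0,-1,0,0,-45,0,0,0,-1,0,0,-80,0,0,0,-1]

```text
time: 12.8
eef_pos: [0.5737, 0.2694, 0.1199]
tcp_rot: [-2.36, -2.072, 0.002]
contact_force: [0.7, 0.2, -0.8]
width: 0.0115
finger_force: 59.5
```

Call:
jog_arm:
  increments: [0,0,-50,0,0,0,-1,0,0,-60,0,0,0,-1,0,0,-60,0,0,0,-1,0,0,-60,0,0,0,-1]

```text
time: 13.3
eef_pos: [0.5736, 0.2694, 0.1776]
tcp_rot: [-2.36, -2.072, 0.003]
contact_force: [-0.5, -0.3, -0.1]
width: 0.0119
finger_force: 59.5
```

Run:
```python
from h import *
plan((.564,-.117,.18),.037)
```

```text
from [0.5736 0.2694 0.1776] w 0.0119 shift [-384.4   40.6   -2.2] turn [-0.002  0.001 -0.167]
```

Call:
jog_arm:
  increments: [-60,6,0,0,0,-0.04,-1,-120,12,0,0,0,-0.08,-1,-180,18,0,0,0,-0.12,-1,-240,24,0,0,0,-0.167,-1,-300,31,0,0,0,-0.167,-1]

```text
time: 13.92
eef_pos: [0.565, -0.0335, 0.1775]
tcp_rot: [-2.178, -2.262, 0.002]
contact_force: [0.5, -0.1, -0.1]
width: 0.0116
finger_force: 59.5
```

Call:
jog_arm:
  increments: [-50,5,0,0,0,0,-1,-84,-4,0,0,0,0,-1,-84,-4,0,0,0,0,-1,-84,-4,0,0,0,0,-1]

```text
time: 14.42
eef_pos: [0.5648, -0.1154, 0.178]
tcp_rot: [-2.179, -2.261, 0.001]
contact_force: [-0.2, 0.6, -0.5]
width: 0.0117
finger_force: 59.5
```

Run:
```python
from h import *
plan((.564,-.117,.038),.037);print(read_state()["finger_force"])
```

```text
from [ 0.5648 -0.1154  0.178 ] w 0.0117 shift [ -1.7  -0.6 140. ] turn [-0.001 -0.001 -0.   ]
59.51190730556846
```

Call:
jog_arm:
  increments: [-1,0,50,0,0,0,-1,-1,0,100,0,0,0,-1,-1,0,130,0,0,0,-1,-1,0,139,0,0,0,-1,-1,0,139,0,0,0,-1]

```text
time: 15.05
eef_pos: [0.5654, -0.1163, 0.0403]
tcp_rot: [-2.179, -2.263, 0.0]
contact_force: [0.0, 0.1, 0.0]
width: 0.0119
finger_force: 59.5
```

Call:
jog_arm:
  increments: [0,0,0,0,0,0,-1,0,0,0,0,0,0,-0.4,0,0,0,0,0,0,0,0,0,0,0,0,0,0,0,0,-30,0,0,0,0]

```text
time: 15.68
eef_pos: [0.5635, -0.1163, 0.0681]
tcp_rot: [-2.177, -2.259, 0.002]
contact_force: [0.7, 0.9, 1.1]
width: 0.0423
finger_force: 0.0
```

Call:
jog_arm:
  increments: [0,0,-50,0,0,0,0,0,0,-110,0,0,0,0,50,0,-110,0,0,0,0,110,0,-110,0,0,0.1,0,170,0,-110,0,0,0.167,0]

```text
time: 16.3
eef_pos: [0.5589, 0.0543, 0.1803]
tcp_rot: [2.364, 2.068, 0.001]
contact_force: [0.4, -0.5, -0.2]
width: 0.0425
finger_force: 0.0
```

Run:
```python
from h import *
c=capture("side");P=cloud(c)
m=mask(c,"red")&(P[...,1]<0)&(P[...,1]>-.33)&(P[...,2]<.1)&(P[...,0]>.47);print("red",m.sum(),P[m].mean(0),P[m].min(0),P[m].max(0))
plan((.567,.224,.12),-.13)
```

```text
red 38 [ 0.55991422 -0.11836933  0.06409993] [ 0.55557139 -0.13145227  0.04747374] [ 0.56701218 -0.10065624  0.07039447]
from [0.5579 0.061  0.1805] w 0.0428 shift [162.6 -12.4  60.9] turn [-0.    -0.003 -0.002]
```

Red is standing in the case. Next is green.

Call:
jog_arm:
  increments: [60,-4,0,0,0,0,0,120,-8,20,0,0,0,0,165,-12,40,0,0,0,0,165,-12,60,0,0,0,0,165,-12,60,0,0,0,0]

```text
time: 16.98
eef_pos: [0.5673, 0.2176, 0.1182]
tcp_rot: [-2.36, -2.072, 0.005]
contact_force: [0.6, -0.4, 0.8]
width: 0.0426
finger_force: 0.0
```

Call:
jog_arm:
  increments: [0,0,0,0,0,0,0,0,0,0,0,0,0,0,0,0,0,0,0,0,0]

```text
time: 17.35
eef_pos: [0.5691, 0.2175, 0.1209]
tcp_rot: [2.361, 2.071, 0.002]
contact_force: [-0.4, -0.2, -0.7]
width: 0.0429
finger_force: 0.0
```

Run:
```python
from h import *
plan((.568,.224,.039),-.13)
```

```text
from [0.5691 0.2175 0.1209] w 0.0429 shift [ 6.3 -2.1 81.9] turn [ 0.001 -0.    -0.001]
```

Call:
jog_arm:
  increments: [6,-2,40,0,0,0,0,6,-2,82,0,0,0,0,6,-2,82,0,0,0,0,6,-2,82,0,0,0,0,6,-2,82,0,0,0,0]

```text
time: 17.98
eef_pos: [0.5689, 0.2244, 0.0405]
tcp_rot: [2.36, 2.071, 0.005]
contact_force: [-0.2, -0.2, -0.5]
width: 0.0427
finger_force: 0.0
```

Call:
jog_arm:
  increments: [0,0,0,0,0,0,-1,0,0,0,0,0,0,-1,0,0,0,0,0,0,-1,0,0,0,0,0,0,-1]

```text
time: 18.48
eef_pos: [0.5679, 0.2244, 0.0392]
tcp_rot: [2.36, 2.072, 0.002]
contact_force: [-1.2, -0.5, 6.3]
width: 0.0118
finger_force: 58.9
```

Call:
jog_arm:
  increments: [0,0,-6,0,0,0,-1,0,0,-14,0,0,0,-1,0,0,-26,0,0,0,-1,0,0,-45,0,0,0,-1,0,0,-80,0,0,0,-1]

```text
time: 19.1
eef_pos: [0.5666, 0.2242, 0.1189]
tcp_rot: [-2.36, -2.072, 0.002]
contact_force: [0.9, 0.4, -0.7]
width: 0.0118
finger_force: 62.8
```

Call:
jog_arm:
  increments: [0,0,-50,0,0,0,-1,0,0,-60,0,0,0,-1,0,0,-60,0,0,0,-1,0,0,-60,0,0,0,-1]

```text
time: 19.6
eef_pos: [0.5666, 0.2241, 0.1766]
tcp_rot: [-2.36, -2.072, 0.003]
contact_force: [0.8, -0.4, -0.8]
width: 0.0117
finger_force: 62.8
```

Run:
```python
from h import *
plan((.566,-.167,.18),.037)
```

```text
from [0.5666 0.2241 0.1766] w 0.0117 shift [-387.9   50.1   -3.2] turn [-0.002  0.001 -0.167]
```

Call:
jog_arm:
  increments: [-60,8,0,0,0,-0.04,-1,-120,16,0,0,0,-0.08,-1,-180,23,0,0,0,-0.12,-1,-240,31,0,0,0,-0.167,-1,-300,39,0,0,0,-0.167,-1]

```text
time: 20.23
eef_pos: [0.566, -0.0799, 0.1765]
tcp_rot: [-2.178, -2.261, 0.001]
contact_force: [0.7, 0.5, 0.2]
width: 0.0115
finger_force: 62.8
```

Call:
jog_arm:
  increments: [-50,-2,0,0,0,0,-1,-89,-4,0,0,0,0,-1,-89,-4,0,0,0,0,-1,-89,-4,40,0,0,0,-1,-89,-4,70,0,0,0,-1]

```text
time: 20.85
eef_pos: [0.5655, -0.166, 0.1056]
tcp_rot: [-2.178, -2.261, 0.001]
contact_force: [0.1, 0.6, -0.0]
width: 0.0116
finger_force: 62.8
```

Call:
jog_arm:
  increments: [0,0,40,0,0,0,-1,0,0,60,0,0,0,-1,0,0,69,0,0,0,-1,0,0,69,0,0,0,-1,0,0,69,0,0,0,-1]

```text
time: 21.48
eef_pos: [0.5673, -0.1678, 0.0405]
tcp_rot: [2.178, 2.261, 0.001]
contact_force: [0.2, 0.1, -0.8]
width: 0.0113
finger_force: 62.8
```

Call:
jog_arm:
  increments: [0,0,0,0,0,0,-0.4,0,0,0,0,0,0,0,0,0,0,0,0,0,0,0,0,-40,0,0,0,0,0,0,-100,0,0,0,0]

```text
time: 22.1
eef_pos: [0.565, -0.1667, 0.1383]
tcp_rot: [-2.178, -2.259, 0.002]
contact_force: [1.2, 0.3, 0.6]
width: 0.0429
finger_force: 0.0
```

Call:
jog_arm:
  increments: [60,1,-20,0,0,0.1,0,120,2,-20,0,0,0.167,0,180,4,-20,0,0,0.167,0,240,6,-20,0,0,0.167,0,300,8,-20,0,0,0.167,0]

```text
time: 22.72
eef_pos: [0.5631, 0.1346, 0.1593]
tcp_rot: [2.361, 2.072, 0.001]
contact_force: [1.2, -0.1, 0.3]
width: 0.0427
finger_force: 0.0
```

Call:
jog_arm:
  increments: [46,-5,20,0,0,0,0,46,-5,40,0,0,0,0,46,-5,40,0,0,0,0,46,-5,40,0,0,0,0,46,-5,40,0,0,0,0]

```text
time: 23.35
eef_pos: [0.5651, 0.178, 0.1201]
tcp_rot: [2.362, 2.07, 0.002]
contact_force: [-0.3, 0.3, 0.2]
width: 0.0429
finger_force: 0.0
```

Run:
```python
from h import *
plan((.562,.178,.039),-.13)
c=capture("wrist");P=cloud(c);hs=cv2.cvtColor(c["color"],cv2.COLOR_RGB2HSV)
m=(P[...,2]>.055)&(P[...,2]<.09)&(P[...,1]>.14)&(P[...,1]<.21)&(abs(P[...,0]-.56)<.03);q=P[m];print(len(q),((q.max(0)+q.min(0))/2).round(4),np.ptp(q,axis=0).round(3))
c=capture("side");P=cloud(c)
for k in("red","green","blue"):
    m=mask(c,k)&(P[...,2]<.1)&(P[...,0]>.4)
    for s in(1,-1):
        q=P[m&(s*P[...,1]>0)]
        if len(q)>5:print(k,s,len(q),q.mean(0).round(3),q.min(0).round(3),q.max(0).round(3))
```

```text
from [0.5651 0.178  0.1201] w 0.0429 shift [-0.4 -3.1 81.1] turn [ 0.002 -0.    -0.001]
821 [0.5612 0.1793 0.0642] [0.017 0.034 0.018]
red -1 35 [ 0.562 -0.117  0.065] [ 0.558 -0.129  0.05 ] [ 0.569 -0.1    0.07 ]
green -1 68 [ 0.564 -0.163  0.058] [ 0.56  -0.181  0.034] [ 0.572 -0.149  0.069]
blue 1 202 [0.502 0.223 0.013] [ 0.486  0.191 -0.002] [0.527 0.24  0.018]
```

Call:
jog_arm:
  increments: [0,-3,40,0,0,0,0,0,-3,81,0,0,0,0,0,-3,81,0,0,0,0,0,-3,81,0,0,0,0,0,-3,81,0,0,0,0]

```text
time: 24.08
eef_pos: [0.5629, 0.1794, 0.0404]
tcp_rot: [2.36, 2.071, 0.004]
contact_force: [-0.1, -0.3, -0.5]
width: 0.0427
finger_force: 0.0
```

Call:
jog_arm:
  increments: [0,0,0,0,0,0,-1,0,0,0,0,0,0,-1,0,0,0,0,0,0,-1,0,0,0,0,0,0,-1]

```text
time: 24.58
eef_pos: [0.5619, 0.1795, 0.0392]
tcp_rot: [2.36, 2.072, 0.002]
contact_force: [-1.7, -0.0, 6.5]
width: 0.0119
finger_force: 58.8
```

Call:
jog_arm:
  increments: [0,0,-6,0,0,0,-1,0,0,-14,0,0,0,-1,0,0,-26,0,0,0,-1,0,0,-45,0,0,0,-1,0,0,-80,0,0,0,-1]

```text
time: 25.2
eef_pos: [0.5606, 0.1793, 0.1189]
tcp_rot: [-2.36, -2.072, 0.002]
contact_force: [0.1, -0.8, -1.7]
width: 0.0123
finger_force: 59.5
```

Call:
jog_arm:
  increments: [0,0,-50,0,0,0,-1,0,0,-60,0,0,0,-1,0,0,-60,0,0,0,-1,0,0,-60,0,0,0,-1]

```text
time: 25.7
eef_pos: [0.5606, 0.1793, 0.1767]
tcp_rot: [-2.36, -2.072, 0.003]
contact_force: [-0.0, 0.0, -1.0]
width: 0.0118
finger_force: 59.5
```

Run:
```python
from h import *
plan((.568,-.217,.18),.037)
```

```text
from [0.5606 0.1793 0.1767] w 0.0118 shift [-392.    58.7   -3.2] turn [-0.002  0.    -0.167]
```

Call:
jog_arm:
  increments: [-60,9,0,0,0,-0.04,-1,-120,18,0,0,0,-0.08,-1,-180,27,0,0,0,-0.12,-1,-240,36,0,0,0,-0.167,-1,-300,45,0,0,0,-0.167,-1]

```text
time: 26.32
eef_pos: [0.566, -0.1255, 0.1765]
tcp_rot: [-2.178, -2.261, 0.001]
contact_force: [0.2, -0.3, -0.6]
width: 0.0119
finger_force: 59.5
```

Call:
jog_arm:
  increments: [-50,-1,0,0,0,0,-1,-93,-2,0,0,0,0,-1,-93,-2,0,0,0,0,-1,-93,-2,40,0,0,0,-1,-93,-2,70,0,0,0,-1]

```text
time: 26.95
eef_pos: [0.5676, -0.2156, 0.1055]
tcp_rot: [-2.178, -2.261, 0.0]
contact_force: [-0.5, -0.6, -0.6]
width: 0.012
finger_force: 59.5
```

Call:
jog_arm:
  increments: [0,0,40,0,0,0,-1,0,0,60,0,0,0,-1,0,0,69,0,0,0,-1,0,0,69,0,0,0,-1,0,0,69,0,0,0,-1]

```text
time: 27.58
eef_pos: [0.5693, -0.2175, 0.0406]
tcp_rot: [2.178, 2.261, 0.001]
contact_force: [0.7, 0.3, -0.2]
width: 0.0115
finger_force: 59.5
```

Call:
jog_arm:
  increments: [0,0,0,0,0,0,-0.4,0,0,0,0,0,0,0,0,0,0,0,0,0,0,0,0,-40,0,0,0,0,0,0,-100,0,0,0,0]

```text
time: 28.2
eef_pos: [0.5671, -0.2162, 0.1382]
tcp_rot: [-2.177, -2.259, 0.001]
contact_force: [0.7, -0.6, 0.1]
width: 0.0426
finger_force: 0.0
```

Run:
```python
from h import *
for n in("top","side"):
    c=capture(n);P=cloud(c);B=(P[...,0]>.4)&(P[...,0]<.6)&(P[...,1]>.1)&(P[...,1]<.35)&(P[...,2]<.03)
    b=mask(c,"blue")&B&(P[...,2]>.01);hs=cv2.cvtColor(c["color"],cv2.COLOR_RGB2HSV)
    g=P[b].mean(0);w=P[B&~mask(c,"blue")&(P[...,2]>.004)&(hs[...,2]>100)&(P[...,0]<.51)&(np.hypot(P[...,0]-g[0],P[...,1]-g[1])<.055)].mean(0)
    print(n,b.sum(),g.round(4),w.round(4),cv2.minAreaRect((P[b][:,:2]*1000).astype(np.float32)))
plan((.502,.221,.15),-1.74)
```

```text
top 80 [0.502  0.2187 0.0149] [0.471  0.2242 0.0102] ((502.0823974609375, 219.04759216308594), (34.57291793823242, 26.632043838500977), 79.70572662353516)
side 172 [0.5012 0.222  0.0146] [0.4706 0.2281 0.01  ] ((501.7549743652344, 221.04881286621094), (35.50476837158203, 27.860153198242188), 80.35413360595703)
from [ 0.5715 -0.2189  0.1467] w 0.0426 shift [442.1 -53.1  -6.5] turn [ 0.012 -0.003  1.777]
```

Red, green and white are in the case. Next is the blue one, closing across its 34 mm width.

Call:
jog_arm:
  increments: [60,-7,-30,0,0,-0.18,0,120,-14,-30,0,0,-0.36,0,180,-21,-30,0,0,-0.54,0,240,-29,-30,0,0,-0.72,0.3,300,-36,-30,0,0,-0.9,0.3]

```text
time: 28.92
eef_pos: [0.521, 0.0833, 0.1692]
tcp_rot: [0.97, 2.987, 0.0]
contact_force: [0.0, -0.0, 0.2]
width: 0.0554
finger_force: 0.0
```

Call:
jog_arm:
  increments: [0,0,0,0,0,-0.18,0.3,0,0,0,0,0,-0.36,0.3,0,0,0,0,0,-0.453,0.3,0,0,0,0,0,-0.453,0.3,0,0,0,0,0,-0.453,0.3]

```text
time: 29.55
eef_pos: [0.5214, 0.0815, 0.169]
tcp_rot: [0.287, 3.128, -0.0]
contact_force: [0.2, -0.3, 0.3]
width: 0.0556
finger_force: 0.0
```

Run:
```python
from h import *
plan((.502,.2205,.1),1.39)
```

```text
from [0.5214 0.0815 0.169 ] w 0.0556 shift [ 44.4 133.2  69. ] turn [-0.     0.    -0.002]
```

Call:
jog_arm:
  increments: [22,60,0,0,0,0,0.3,44,120,0,0,0,0,0.3,44,133,40,0,0,0,0.3,44,133,69,0,0,0,0.3,44,133,69,0,0,0,0.3]

```text
time: 30.18
eef_pos: [0.5002, 0.2201, 0.0978]
tcp_rot: [-0.284, -3.125, 0.002]
contact_force: [0.5, -0.7, 0.4]
width: 0.0554
finger_force: 0.0
```

Call:
jog_arm:
  increments: [0,0,0,0,0,0,0.3,0,0,0,0,0,0,0.3,0,0,0,0,0,0,0.3]

```text
time: 30.55
eef_pos: [0.5028, 0.2201, 0.1011]
tcp_rot: [0.284, 3.127, 0.001]
contact_force: [0.1, 0.8, -0.3]
width: 0.0553
finger_force: 0.0
```

Run:
```python
from h import *
plan((.502,.2205,.004),1.39)
c=capture("wrist");P=cloud(c)
m=mask(c,"blue")&(P[...,2]>.009)&(P[...,2]<.03)&(P[...,0]<.55);q=P[m];print(len(q),cv2.minAreaRect((q[:,:2]*1000).astype(np.float32)))
cv2.imwrite("pics/w3.png",cv2.resize(c["color"][:,:,::-1],(640,480)))
```

```text
from [0.5028 0.2201 0.1011] w 0.0553 shift [ 1.   0.2 97.1] turn [ 0.001  0.002 -0.001]
89 ((502.4982604980469, 220.12203979492188), (33.678226470947266, 28.103120803833008), 78.91738891601562)
```

View pics/w3.png

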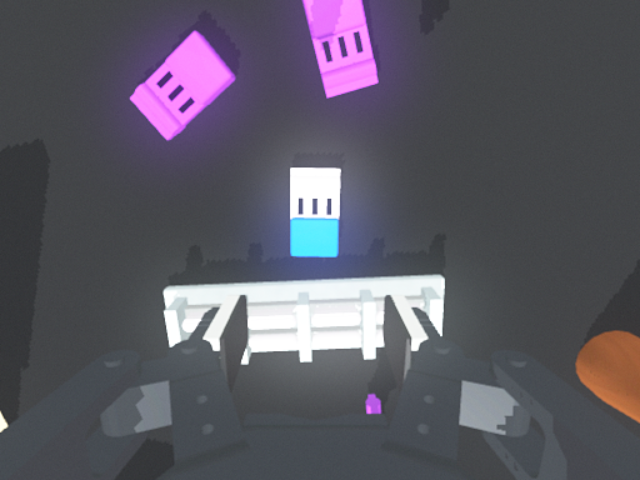

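The wrist view shows blue at (315,237), square and centred between the fingers. I'll descend.

Call:
jog_arm:
  increments: [0,0,50,0,0,0,0.2,0,0,80,0,0,0,0.2,0,0,92,0,0,0,0.2,0,0,97,0,0,0,0.2,0,0,97,0,0,0,0.2]

```text
time: 31.22
eef_pos: [0.5028, 0.2203, 0.004]
tcp_rot: [0.284, 3.127, 0.0]
contact_force: [0.2, -0.4, 0.2]
width: 0.0512
finger_force: 0.0
```

Call:
jog_arm:
  increments: [0,0,0,0,0,0,0.1,0,0,2,0,0,0,0.1,0,0,2,0,0,0,0.1]

```text
time: 31.6
eef_pos: [0.5021, 0.2203, 0.0011]
tcp_rot: [0.284, 3.129, -0.0]
contact_force: [-0.1, 0.6, -0.3]
width: 0.0472
finger_force: 0.0
```

Call:
jog_arm:
  increments: [0,0,0,0,0,0,-1,0,0,0,0,0,0,-1,0,0,0,0,0,0,-1,0,0,0,0,0,0,-1]

```text
time: 32.1
eef_pos: [0.502, 0.2202, 0.001]
tcp_rot: [-0.284, -3.129, 0.0]
contact_force: [-0.7, -0.0, 0.7]
width: 0.0002
finger_force: 0.0
```

Call:
jog_arm:
  increments: [0,0,-10,0,0,0,-1,0,0,-30,0,0,0,-1,0,0,-80,0,0,0,-1,0,0,-140,0,0,0,-1,0,0,-160,0,0,0,-1]

```text
time: 32.72
eef_pos: [0.5039, 0.2206, 0.1661]
tcp_rot: [0.283, 3.123, 0.002]
contact_force: [0.1, 0.1, -0.2]
width: 0.0004
finger_force: 0.0
```

Run:
```python
from h import *
plan((.59,-.273,.16),1.39+.2)
c=capture("side");cv2.imwrite("pics/s5.png",cv2.resize(c["color"][:,:,::-1],(640,480)))
```

```text
from [0.5039 0.2206 0.1661] w 0.0004 shift [-173.4 -470.1    6.1] turn [ 0.002  0.006 -0.2  ]
```

View pics/s5.png

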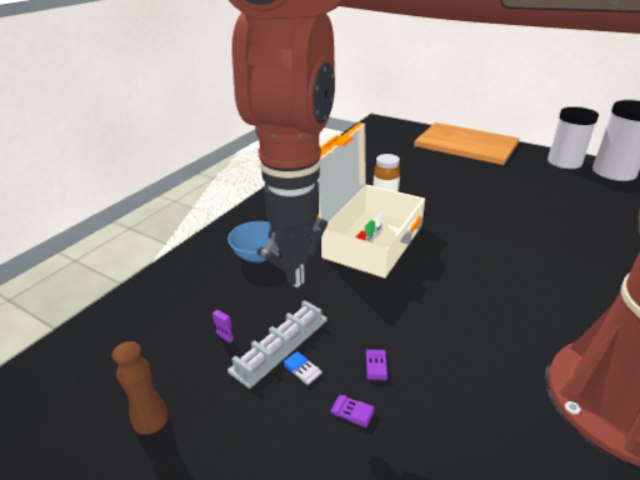

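Blue was missed: it is still at (300,367) beside the strip, with the fingers shut above it. I'll measure from the wrist depth how far the tips really stand behind the TCP.

Call:
jog_arm:
  increments: [0,0,0,0,0,0,0,0,0,0,0,0,0,0,0,0,0,0,0,0,0,0,0,0,0,0,0,0,0,0,0,0,0,0,0]

```text
time: 33.4
eef_pos: [0.5019, 0.2202, 0.1607]
tcp_rot: [-0.283, -3.128, 0.0]
contact_force: [0.7, -0.5, 0.3]
width: 0.0427
finger_force: 0.0
```

Run:
```python
from h import *
s=read_state();c=capture("wrist");P=cloud(c)
T=Ro.from_rotvec(s["tcp_rot"]).inv().apply((P-s["eef_pos"]).reshape(-1,3)).reshape(P.shape)*1000
m=(T[...,2]<60)&(T[...,2]>-70)&(abs(T[...,0])<30)&(abs(T[...,1])<60)&(c["depth"]>0)
q=T[m];print(s["width"],s["eef_pos"],len(q))
for a,b in((-60,0),(0,60)):
    r=q[(q[:,1]>a)&(q[:,1]<b)];r=r[np.argsort(-r[:,2])];print(r[:60:6].round(0).tolist())
plan((.502,.2203,.001),1.39)
for n in("top","side"):
    c=capture(n);P=cloud(c);b=mask(c,"blue")&(P[...,0]>.4)&(P[...,0]<.6)&(P[...,1]>.1)&(P[...,2]>.009)&(P[...,2]<.03);print(n,P[b].mean(0).round(4))
```

```text
0.042676612170427314 [0.50186911 0.22023792 0.16068731] 3611
[[-1.0, -21.0, -27.0], [-0.0, -21.0, -28.0], [-2.0, -21.0, -29.0], [7.0, -21.0, -30.0], [9.0, -24.0, -30.0], [-5.0, -21.0, -30.0], [9.0, -26.0, -31.0], [-2.0, -21.0, -31.0], [-13.0, -21.0, -31.0], [9.0, -24.0, -32.0]]
[[1.0, 22.0, -27.0], [-2.0, 22.0, -28.0], [-8.0, 22.0, -29.0], [-5.0, 22.0, -30.0], [7.0, 22.0, -30.0], [3.0, 22.0, -30.0], [9.0, 26.0, -31.0], [3.0, 22.0, -31.0], [9.0, 25.0, -31.0], [9.0, 22.0, -32.0]]
from [0.5019 0.2202 0.1608] w 0.0427 shift [-1.000e-01  1.000e-01  1.598e+02] turn [-0. -0.  0.]
top [0.5305 0.2223 0.0154]
side [0.5213 0.2339 0.0147]
```

The tips sit about 27 mm behind the reported TCP, so I need to go deeper. Blue has also been knocked aside, so I'll look again.

Run:
```python
from h import *
c=capture("wrist");P=cloud(c)
cv2.imwrite("pics/w4.png",cv2.resize(c["color"][:,:,::-1],(640,480)))
for n in("wrist","top","side"):
    if n!="wrist":c=capture(n);P=cloud(c)
    m=mask(c,"blue")&(P[...,2]>.009)&(P[...,2]<.03)&(P[...,0]<.6)&(P[...,0]>.4)&(P[...,1]>.1);q=P[m]
    print(n,len(q),q.mean(0).round(4),cv2.minAreaRect((q[:,:2]*1000).astype(np.float32)))
```

```text
wrist 78 [0.5198 0.2244 0.0137] ((523.1372680664062, 231.1634979248047), (33.879295349121094, 27.619029998779297), 72.96272277832031)
top 13 [0.5305 0.2223 0.0157] ((531.9390258789062, 222.64944458007812), (17.95244598388672, 9.661209106445312), 45.835262298583984)
side 160 [0.5212 0.234  0.0147] ((522.1824951171875, 232.51905822753906), (34.21583938598633, 26.30712890625), 73.24897766113281)
```

View pics/w4.png

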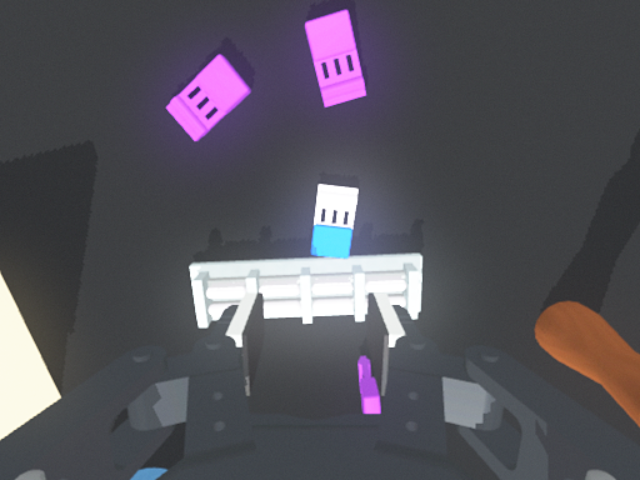

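The wrist view shows blue at (333,240), turned slightly, its grip almost against the strip. I'll grasp a little towards the blade for clearance and go deep.

Call:
jog_arm:
  increments: [-12,16,40,0,0,0.116,0.05,-12,16,90,0,0,0.116,0.05,-12,16,121,0,0,0.116,0.05,-12,16,121,0,0,0.116,0.05,-12,16,121,0,0,0.116,0.05]

```text
time: 34.33
eef_pos: [0.5177, 0.234, 0.0417]
tcp_rot: [0.464, 3.105, 0.001]
contact_force: [0.6, 0.7, 0.1]
width: 0.0448
finger_force: 0.0
```

Call:
jog_arm:
  increments: [0,0,0,0,0,0,0.05,0,0,0,0,0,0,0.05,0,0,0,0,0,0,0.05]

```text
time: 34.7
eef_pos: [0.517, 0.2339, 0.0406]
tcp_rot: [0.464, 3.106, 0.0]
contact_force: [0.2, -0.2, -0.5]
width: 0.0452
finger_force: 0.0
```

Run:
```python
from h import *
plan((.516,.2335,-.022),1.274)
for n in("side","wrist"):
    c=capture(n);P=cloud(c);m=mask(c,"blue")&(P[...,2]>.009)&(P[...,2]<.03)&(P[...,0]<.6)&(P[...,0]>.4)&(P[...,1]>.1);q=P[m]
    print(n,len(q),q.mean(0).round(4),cv2.minAreaRect((q[:,:2]*1000).astype(np.float32)))
```

```text
from [0.517  0.2339 0.0406] w 0.0452 shift [ 0.9 -0.7 62.6] turn [0.    0.001 0.   ]
side 159 [0.5213 0.2337 0.0147] ((521.9066772460938, 232.42173767089844), (33.2315559387207, 28.126245498657227), 74.80618286132812)
wrist 192 [0.5175 0.2257 0.0132] ((522.8132934570312, 231.57127380371094), (33.55070114135742, 28.058591842651367), 72.61613464355469)
```

Call:
jog_arm:
  increments: [1,-1,25,0,0,0,0.05,1,-1,45,0,0,0,0.05,1,-1,55,0,0,0,0.05,1,-1,58,0,0,0,0.05,1,-1,58,0,0,0,0.05]

```text
time: 35.42
eef_pos: [0.5157, 0.2332, -0.0177]
tcp_rot: [0.464, 3.107, 0.0]
contact_force: [-0.2, 0.2, -0.1]
width: 0.0448
finger_force: 0.0
```

Call:
jog_arm:
  increments: [0,0,2,0,0,0,0.05,0,0,4,0,0,0,0.05,0,0,4,0,0,0,0.05]

```text
time: 35.8
eef_pos: [0.5154, 0.2331, -0.022]
tcp_rot: [-0.464, -3.107, 0.0]
contact_force: [-0.1, -0.3, -0.5]
width: 0.0449
finger_force: 0.0
```

Call:
jog_arm:
  increments: [0,0,0,0,0,0,-1,0,0,0,0,0,0,-1,0,0,0,0,0,0,-1,0,0,0,0,0,0,-1]

```text
time: 36.3
eef_pos: [0.5158, 0.2332, -0.0216]
tcp_rot: [0.464, 3.106, 0.0]
contact_force: [-0.8, 0.7, 4.1]
width: 0.0322
finger_force: 59.8
```

Blue is gripped at 60 N. I'll lift it.

Call:
jog_arm:
  increments: [0,0,-10,0,0,0,-1,0,0,-40,0,0,0,-1,0,0,-90,0,0,0,-1,0,0,-140,0,0,0,-1,0,0,-140,0,0,0,-1]

```text
time: 36.92
eef_pos: [0.5181, 0.2336, 0.123]
tcp_rot: [0.463, 3.1, 0.003]
contact_force: [-0.2, 0.3, -0.6]
width: 0.0326
finger_force: 59.7
```

Run:
```python
from h import *
s=read_state();print(s["width"],s["finger_force"],s["contact_force"].round(1))
plan((.585,-.273,.12),1.59)
c=capture("side");P=cloud(c)
for k in("red","green","blue"):
    m=mask(c,k)&(P[...,2]<.2)&(P[...,0]>.4);q=P[m];print(k,len(q),q.mean(0).round(3),q.min(0).round(3),q.max(0).round(3))
q=P[(P[...,0]>.53)&(P[...,0]<.6)&(P[...,1]>-.25)&(P[...,1]<-.185)&(P[...,2]>.02)&(P[...,2]<.09)];print("white",len(q),q.mean(0).round(3),q.min(0).round(3),q.max(0).round(3))
```

```text
0.032617756024495355 59.706751853227615 [-0.2  0.3 -0.6]
from [0.5181 0.2336 0.123 ] w 0.0326 shift [-212.2 -464.9    2.9] turn [ 0.002  0.007 -0.316]
red 35 [ 0.56  -0.118  0.065] [ 0.556 -0.133  0.05 ] [ 0.566 -0.102  0.07 ]
green 69 [ 0.562 -0.163  0.058] [ 0.558 -0.201  0.028] [ 0.569 -0.147  0.07 ]
blue 118 [0.523 0.225 0.155] [ 0.508  0.064 -0.001] [0.649 0.247 0.162]
white 106 [ 0.565 -0.212  0.052] [ 0.56  -0.237  0.02 ] [ 0.576 -0.185  0.07 ]
```

Call:
jog_arm:
  increments: [-25,-51,0,0,0,0,-1,-50,-103,0,0,0,0,-1,-75,-154,0,0,0,0,-1,-99,-205,0,0,0,0,-1,-124,-256,0,0,0,0,-1]

```text
time: 37.6
eef_pos: [0.5582, -0.0494, 0.1163]
tcp_rot: [-0.464, -3.105, -0.0]
contact_force: [1.7, 0.4, -0.7]
width: 0.0321
finger_force: 59.8
```

Call:
jog_arm:
  increments: [-25,-51,0,0,0,-0.1,-1,-50,-103,0,0,0,-0.22,-1,-75,-154,0,0,0,-0.334,-1,-99,-205,0,0,0,-0.334,-1,-99,-205,0,0,0,-0.334,-1]

```text
time: 38.22
eef_pos: [0.5925, -0.2762, 0.1152]
tcp_rot: [0.051, -3.138, -0.002]
contact_force: [-0.2, 0.4, -1.3]
width: 0.0321
finger_force: 59.9
```

Call:
jog_arm:
  increments: [0,0,0,0,0,0,-1,0,0,0,0,0,0,-1,0,0,0,0,0,0,-1]

```text
time: 38.6
eef_pos: [0.594, -0.2717, 0.1181]
tcp_rot: [0.061, -3.141, 0.0]
contact_force: [0.1, -0.7, -0.4]
width: 0.0322
finger_force: 59.9
```

Run:
```python
from h import *
s=read_state();print(s["width"],s["finger_force"],s["contact_force"].round(1))
plan((.594,-.273,.010),1.608)
c=capture("side");cv2.imwrite("pics/s6.png",cv2.resize(c["color"][60:260,200:400,::-1],(600,600),interpolation=cv2.INTER_CUBIC))
```

```text
0.03216692000429261 59.862563610076904 [ 0.1 -0.7 -0.4]
from [ 0.594  -0.2717  0.1181] w 0.0322 shift [  0.   -1.3 108.1] turn [-0.    -0.     0.001]
```

View pics/s6.png

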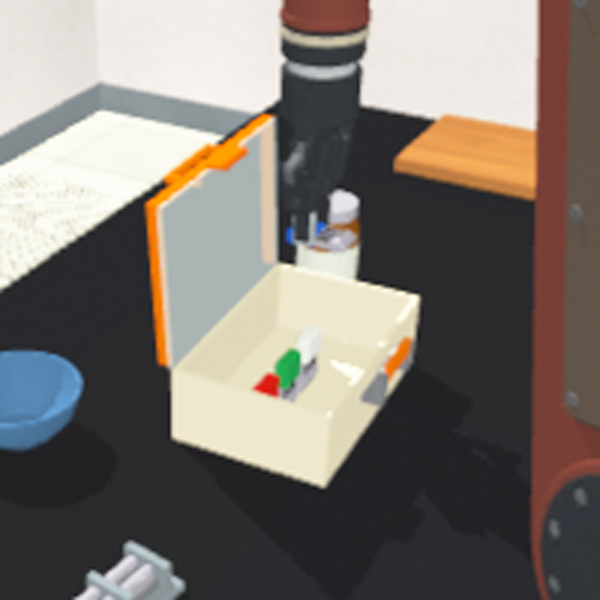

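Blue hangs above the free side of the case at (305,235), and the three others stand inside at (270–310,340–385). I'll lower it and release.

Call:
jog_arm:
  increments: [0,-1,40,0,0,0,-1,0,-1,75,0,0,0,-1,0,-1,98,0,0,0,-1,0,-1,108,0,0,0,-1,0,-1,108,0,0,0,-1]

```text
time: 39.28
eef_pos: [0.5935, -0.273, 0.0113]
tcp_rot: [0.059, -3.14, -0.001]
contact_force: [-5.4, 4.4, 4.0]
width: 0.0316
finger_force: 68.9
```

Call:
jog_arm:
  increments: [0,0,0,0,0,0,-1,0,0,0,0,0,0,0.05,0,0,0,0,0,0,0.05,0,0,0,0,0,0,0.05,0,0,-40,0,0,0,0.05]

```text
time: 39.9
eef_pos: [0.5923, -0.2713, 0.0481]
tcp_rot: [0.061, -3.137, -0.006]
contact_force: [0.9, -0.8, -0.0]
width: 0.0447
finger_force: 0.0
```

Call:
jog_arm:
  increments: [0,0,-60,0,0,0,0,0,0,-120,0,0,0,0,0,0,-180,0,0,0,0,0,0,-240,0,0,0,0,0,0,-240,0,0,0,0]

```text
time: 40.52
eef_pos: [0.5958, -0.2748, 0.2976]
tcp_rot: [-0.059, 3.132, -0.011]
contact_force: [1.4, -0.2, -0.7]
width: 0.0426
finger_force: 0.0
```

Run:
```python
from h import *
c=capture("side");P=cloud(c)
for k in("red","green","blue"):
    m=mask(c,k)&(P[...,2]<.2)&(P[...,0]>.4)&(P[...,1]<-.08)&(P[...,0]<.645);q=P[m];print(k,len(q),q.mean(0).round(3) if len(q) else 0)
c=capture("wrist");P=cloud(c)
for k in("red","green","blue"):
    m=mask(c,k)&(P[...,2]<.09)&(P[...,0]>.4)&(P[...,1]<-.08)&(P[...,0]<.645);q=P[m];print("w",k,len(q),(q.mean(0).round(3),q.min(0).round(3),q.max(0).round(3)) if len(q) else 0)
plan((.70,-.192,.36),.037)
print(read_state()["joints"].round(2))
```

```text
red 36 [ 0.561 -0.118  0.065]
green 69 [ 0.562 -0.164  0.058]
blue 16 [ 0.603 -0.252  0.026]
w red 328 (array([ 0.563, -0.12 ,  0.063]), array([ 0.557, -0.136,  0.016]), array([ 0.57 , -0.082,  0.069]))
w green 277 (array([ 0.565, -0.17 ,  0.066]), array([ 0.559, -0.186,  0.049]), array([ 0.572, -0.153,  0.07 ]))
w blue 359 (array([ 0.602, -0.27 ,  0.02 ]), array([ 0.588, -0.286,  0.017]), array([ 0.614, -0.253,  0.022]))
from [ 0.5945 -0.274   0.2914] w 0.0426 shift [-108.7   77.8  -68.5] turn [0.    0.003 1.571]
[-0.63  0.32  0.5   1.75 -0.   -0.67]
```

All four inserts are in the case. Next I'll bring the fingers back over the handle to lower the flap.

Call:
jog_arm:
  increments: [0,0,-20,0,0,0.18,0,0,0,-40,0,0,0.36,0,0,0,-40,0,0,0.54,0,0,0,-40,0,0,0.72,-0.4,0,0,-40,0,0,0.9,-0.4]

```text
time: 41.25
eef_pos: [0.5936, -0.2734, 0.3283]
tcp_rot: [-1.321, -2.848, -0.001]
contact_force: [0.2, 0.5, 0.6]
width: 0.0255
finger_force: 0.0
```

Call:
jog_arm:
  increments: [0,0,0,0,0,0.18,-0.4,0,0,0,0,0,0.36,-0.4,0,0,0,0,0,0.54,-0.4,0,0,0,0,0,0.671,-0.4,0,0,0,0,0,0.671,-0.4]

```text
time: 41.88
eef_pos: [0.5936, -0.2734, 0.3286]
tcp_rot: [-2.177, -2.262, 0.001]
contact_force: [0.0, 0.1, -0.1]
width: 0.0256
finger_force: 0.0
```

Run:
```python
from h import *
plan((.690,-.192,.33),.037)
c=capture("side");P=cloud(c)
m=mask(c,"orange")&(P[...,1]<-.13)&(P[...,1]>-.25)&(P[...,2]>.2)&(P[...,0]>.6)&(P[...,0]<.75)
q=P[m];print(len(q),q.mean(0).round(3),q.min(0).round(3),q.max(0).round(3));b=q[q[:,0]>q[:,0].max()-.008];print("bar",b.mean(0).round(3))
c=capture("top");P=cloud(c)
m=mask(c,"orange")&(P[...,1]<-.13)&(P[...,1]>-.25)&(P[...,2]>.2)&(P[...,0]>.6)&(P[...,0]<.75)
q=P[m];print(len(q))
if len(q):b=q[q[:,0]>q[:,0].max()-.01];print("bar top",b.mean(0).round(3),b.min(0).round(3),b.max(0).round(3))
```

```text
from [ 0.5936 -0.2734  0.3286] w 0.0256 shift [77.7 99.5 -1.5] turn [-0.002 -0.001  0.001]
65 [ 0.67  -0.187  0.241] [ 0.64  -0.24   0.232] [ 0.69  -0.138  0.251]
bar [ 0.687 -0.188  0.235]
413
bar top [ 0.69  -0.195  0.238] [ 0.685 -0.235  0.232] [ 0.695 -0.15   0.243]
```

Call:
jog_arm:
  increments: [40,50,0,0,0,0,-0.4,78,100,0,0,0,0,-0.4,78,100,0,0,0,0,-0.4,78,100,40,0,0,0,-0.4,78,100,40,0,0,0,-0.4]

```text
time: 42.6
eef_pos: [0.6881, -0.1914, 0.2841]
tcp_rot: [-2.171, -2.256, 0.006]
contact_force: [-0.7, -0.5, -0.6]
width: 0.0256
finger_force: 0.0
```

Call:
jog_arm:
  increments: [0,0,30,0,0,0,-0.4,0,0,60,0,0,0,-0.4,0,0,82,0,0,0,-0.4,0,0,82,0,0,0,-0.4]

```text
time: 43.1
eef_pos: [0.6907, -0.1929, 0.2095]
tcp_rot: [2.179, 2.262, 0.0]
contact_force: [-1.2, 0.2, 0.0]
width: 0.0259
finger_force: 0.0
```

Run:
```python
from h import *
plan((.690,-.192,.206),.037);print(read_state()["contact_force"].round(1))
f=lambda t:np.array([-(155*np.cos(t)-36*np.sin(t)),155*np.sin(t)+36*np.cos(t)])
for t in np.arange(1.62,.0,-.12): print(round(t,2),(f(t)-f(1.62)).round(0))
```

```text
from [ 0.6907 -0.1929  0.2095] w 0.0259 shift [ 0.9 -0.7  3.5] turn [0.001 0.    0.   ]
[-1.2  0.2  0. ]
1.62 [0. 0.]
1.5 [-19.   4.]
1.38 [-38.   6.]
1.26 [-57.   6.]
1.14 [-76.   3.]
1.02 [-94.  -2.]
0.9 [-112.   -9.]
0.78 [-128.  -18.]
0.66 [-144.  -30.]
0.54 [-158.  -42.]
0.42 [-170.  -57.]
0.3 [-181.  -73.]
0.18 [-190.  -90.]
0.06 [-196. -108.]
```

Call:
jog_arm:
  increments: [0,-28,-1,0,0,0,-0.4,0,-47,-3,0,0,0,-0.4,0,-66,-3,0,0,0,-0.4,0,-85,0,0,0,0,-0.4,0,-103,5,0,0,0,-0.4]

```text
time: 43.72
eef_pos: [0.5891, -0.1974, 0.2078]
tcp_rot: [2.175, 2.258, 0.003]
contact_force: [1.1, -0.2, 1.7]
width: 0.0255
finger_force: 0.8
```

Call:
jog_arm:
  increments: [0,-18,7,0,0,0,-0.4,0,-34,16,0,0,0,-0.4,0,-50,28,0,0,0,-0.4,0,-64,40,0,0,0,-0.4,0,-76,54,0,0,0,-0.4]

```text
time: 44.35
eef_pos: [0.5134, -0.2005, 0.1531]
tcp_rot: [2.176, 2.258, 0.002]
contact_force: [0.7, 0.3, -0.4]
width: 0.026
finger_force: 0.5
```

Run:
```python
from h import *
print(read_state()["contact_force"].round(1),read_state()["eef_pos"].round(4))
c=capture("side");P=cloud(c);cv2.imwrite("pics/s7.png",cv2.resize(c["color"][60:260,200:400,::-1],(600,600),interpolation=cv2.INTER_CUBIC))
m=mask(c,"orange")&(P[...,1]<-.05)&(P[...,1]>-.35)&(P[...,2]>.1)&(P[...,0]>.45)&(P[...,0]<.75)
q=P[m];print(len(q),q.min(0).round(3),q.max(0).round(3))
```

```text
[ 0.7  0.3 -0.4] [ 0.5134 -0.2005  0.1531]
432 [ 0.489 -0.318  0.1  ] [ 0.649 -0.075  0.188]
```

View pics/s7.png

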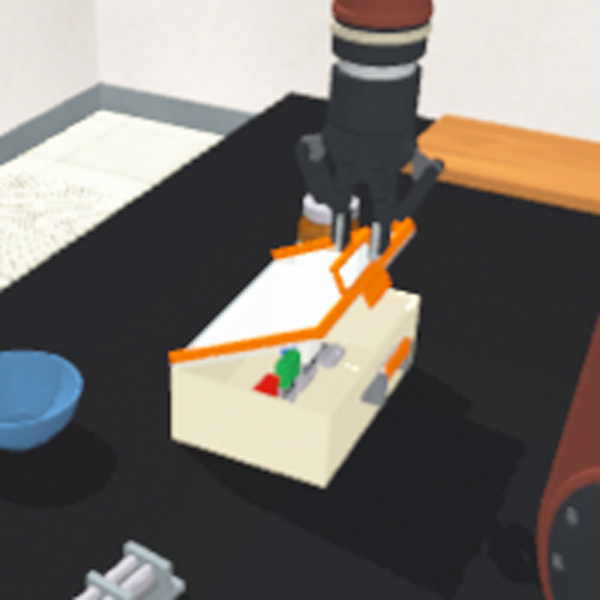

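The flap is down to about 0.5 rad, and the bar at (355,250) is still caged. I'll withdraw, shut the fingers and press from above.

Call:
jog_arm:
  increments: [0,0,-50,0,0,0,-0.4,0,0,-90,0,0,0,-1,0,8,-90,0,0,0,-1,0,8,-90,0,0,0,-1,0,8,-90,0,0,0,-1]

```text
time: 45.02
eef_pos: [0.5198, -0.1984, 0.2385]
tcp_rot: [-2.179, -2.262, 0.001]
contact_force: [0.2, -0.4, -0.3]
width: 0.0
finger_force: 0.0
```

Call:
jog_arm:
  increments: [0,0,40,0,0,0,-1,0,0,65,0,0,0,-1,0,-2,75,0,0,0,-1,0,-5,85,0,0,0,-1,0,-8,93,0,0,0,-1]

```text
time: 45.65
eef_pos: [0.5119, -0.1991, 0.1465]
tcp_rot: [2.18, 2.261, -0.0]
contact_force: [-2.9, 0.1, 2.8]
width: 0.0
finger_force: 1.2
```

```bash
cat >> h.py <<'E'
def flap():
    "handle bar top and front-rim height from side view"
    s=read_state();print("eef",s["eef_pos"].round(4),"F",s["contact_force"].round(1),"w",round(float(s["width"]),4))
    c=capture("side");P=cloud(c)
    m=mask(c,"orange")&(P[...,1]<-.05)&(P[...,1]>-.35)&(P[...,2]>.09)&(P[...,0]>.45)&(P[...,0]<.75)
    q=P[m];print(len(q),"z98",np.percentile(q[:,2],[50,98]).round(4));b=q[(abs(q[:,1]+.198)<.04)&(q[:,2]>q[:,2].max()-.012)];print("bar",b.mean(0).round(4))
E
python3 -c "
from h import *
flap()"
```

```text
eef [ 0.5119 -0.1991  0.1465] F [-2.9  0.1  2.8] w 0.0
472 z98 [0.1378 0.1704]
bar [ 0.5269 -0.191   0.186 ]
```

Call:
jog_arm:
  increments: [0,-3,8,0,0,0,-1,0,-6,16,0,0,0,-1,0,-9,23,0,0,0,-1,0,-11,28,0,0,0,-1,0,-11,28,0,0,0,-1]

```text
time: 46.32
eef_pos: [0.5009, -0.199, 0.1175]
tcp_rot: [-2.18, -2.262, -0.0]
contact_force: [0.0, 0.4, 0.3]
width: 0.0001
finger_force: 0.0
```

```bash
python3 -c "
from h import *
flap()"
```

```text
eef [ 0.5009 -0.199   0.1175] F [0.  0.4 0.3] w 0.0001
426 z98 [0.1083 0.1414]
bar [ 0.5164 -0.19    0.1723]
```

Call:
jog_arm:
  increments: [0,-2,3,0,0,0,-1,0,-3,6,0,0,0,-1,0,-4,9,0,0,0,-1,0,-4,11,0,0,0,-1,0,-4,13,0,0,0,-1]

```text
time: 47.0
eef_pos: [0.497, -0.1995, 0.1061]
tcp_rot: [2.18, 2.262, -0.001]
contact_force: [-8.0, 3.8, 20.4]
width: -0.0
finger_force: 9.7
```

```bash
python3 -c "
from h import *
flap()"
```

```text
eef [ 0.497  -0.1995  0.1061] F [-8.   3.8 20.4] w -0.0
359 z98 [0.0993 0.1306]
bar [ 0.491  -0.192   0.1294]
```

Call:
jog_arm:
  increments: [0,0,-30,0,0,0,-1,0,0,-80,0,0,0,-1,0,30,-110,0,0,0,-1,0,30,-110,0,0,0,-1]

```text
time: 47.55
eef_pos: [0.5292, -0.1989, 0.2173]
tcp_rot: [2.176, 2.26, 0.002]
contact_force: [-0.9, -0.7, 0.3]
width: 0.0001
finger_force: 0.0
```

Run:
```python
from h import *
import pickle
for n in("side","top"):
    c=capture(n);P=cloud(c);O=mask(c,"orange")
    Q=(P-np.array([.567,-.197,0]))@np.array([[np.cos(.037),-np.sin(.037),0],[np.sin(.037),np.cos(.037),0],[0,0,1]])  # case frame
    B=O&(abs(Q[...,1])<.13)&(Q[...,0]>-.12)&(Q[...,0]<.1)&(Q[...,2]>.06)&(Q[...,2]<.2)
    r=Q[B&(abs(Q[...,1])>.095)&(Q[...,2]<.115)]
    if len(r)>4: p=np.polyfit(r[:,0],r[:,2],1);print(n,"side rims",len(r),"slope",p.round(4),"z at front",(np.polyval(p,-.084)).round(4),"hinge",np.polyval(p,.08).round(4))
    h=Q[B&(abs(Q[...,1])<.045)&(Q[...,0]<-.05)];print("handle z pcts",len(h),np.percentile(h[:,2],[50,90,99]).round(4))
```

```text
side side rims 277 slope [-0.07    0.0976] z at front 0.1035 hinge 0.092
handle z pcts 154 [0.0968 0.129  0.1314]
top side rims 31 slope [-0.0508  0.1017] z at front 0.106 hinge 0.0977Traceback (most recent call last):
  File "<stdin>", line 9, in <module>
    return _quantile_unchecked(
        a, q, axis, out, overwrite_input, method, keepdims, weights)
    return _ureduce(a,
                    func=_quantile_ureduce_func,
    ...<5 lines>...
                    overwrite_input=overwrite_input,
                    method=method)
    r = func(a, **kwargs)
    result = _quantile(arr,
                       quantiles=q,
    ...<2 lines>...
                       out=out,
                       weights=wgt)
    slices_having_nans = np.isnan(arr[-1, ...])
                                  ~~~^^^^^^^^^
IndexError: index -1 is out of bounds for axis 0 with size 0
```

The rims slope about 0.065 rad, so the flap rests on the catch. I'll press further and hold.

Call:
jog_arm:
  increments: [0,-30,50,0,0,0,-1,0,-32,90,0,0,0,-1,0,-32,104,0,0,0,-1,0,-32,107,0,0,0,-1,0,-32,109,0,0,0,-1]

```text
time: 48.28
eef_pos: [0.4959, -0.2, 0.1074]
tcp_rot: [2.178, 2.261, 0.0]
contact_force: [0.4, 0.4, 0.6]
width: 0.0003
finger_force: 0.0
```

Call:
jog_arm:
  increments: [0,0,1,0,0,0,-1,0,0,2,0,0,0,-1,0,0,2,0,0,0,-1]

```text
time: 48.65
eef_pos: [0.496, -0.2001, 0.1063]
tcp_rot: [2.178, 2.26, 0.0]
contact_force: [-2.2, 1.3, 9.7]
width: -0.0001
finger_force: 5.0
```

Call:
jog_arm:
  increments: [0,0,1,0,0,0,-1,0,0,2,0,0,0,-1,0,0,2,0,0,0,-1,0,0,2,0,0,0,-1]

```text
time: 49.15
eef_pos: [0.4959, -0.2002, 0.1055]
tcp_rot: [2.177, 2.26, -0.0]
contact_force: [-7.1, 3.6, 20.0]
width: -0.0001
finger_force: 9.6
```

```bash
cat >> h.py <<'E'
def rims():
    for n in("side","top"):
        c=capture(n);P=cloud(c);O=mask(c,"orange")
        Q=(P-np.array([.567,-.197,0]))@np.array([[np.cos(.037),-np.sin(.037),0],[np.sin(.037),np.cos(.037),0],[0,0,1]])
        B=O&(abs(Q[...,1])<.13)&(Q[...,0]>-.12)&(Q[...,0]<.1)&(Q[...,2]>.06)&(Q[...,2]<.2)
        r=Q[B&(abs(Q[...,1])>.095)&(Q[...,2]<.115)]
        if len(r)>8:
            for s in(1,-1):
                t=r[s*r[:,1]>0]
                if len(t)>8:p=np.polyfit(t[:,0],t[:,2],1);print(n,s,len(t),"slope",p[0].round(4),"front",np.polyval(p,-.084).round(4),"hinge",np.polyval(p,.08).round(4))
E
python3 - <<'E'
from h import *
print(read_state()["contact_force"],read_state()["eef_pos"]);rims()
c=capture("side");P=cloud(c)
# catch orange piece
O=mask(c,"orange")&(P[...,0]<.49)&(P[...,0]>.44)&(abs(P[...,1]+.2)<.07);q=P[O];print(len(q),q.min(0).round(3),q.max(0).round(3))
cv2.imwrite("pics/s8.png",cv2.resize(c["color"][130:230,240:360,::-1],(720,600),interpolation=cv2.INTER_CUBIC))
E
```

```text
[-7.09405675  3.58343485 19.98519241] [ 0.49593737 -0.20019889  0.10545794]
side 1 144 slope -0.0631 front 0.1018 hinge 0.0914
side -1 97 slope -0.061 front 0.1025 hinge 0.0925
top 1 33 slope -0.0574 front 0.1059 hinge 0.0965
146 [ 0.463 -0.27   0.068] [ 0.49  -0.131  0.178]
```

View pics/s8.png

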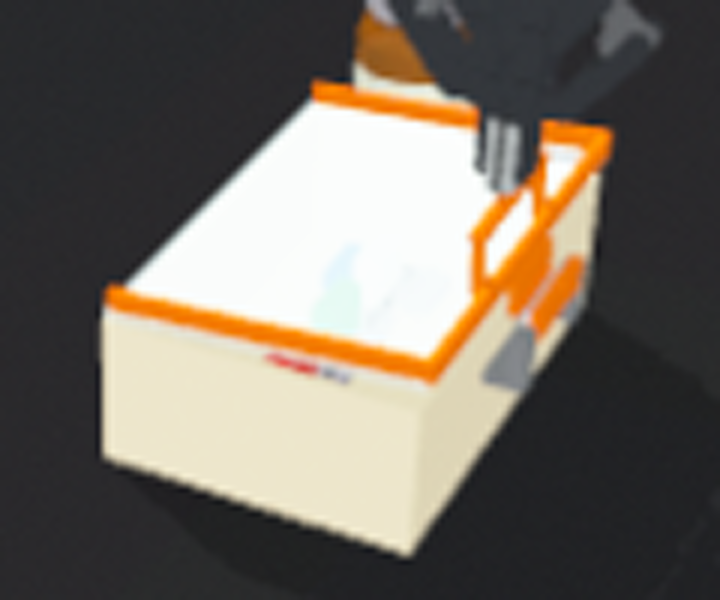

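The rims still slope 0.06 rad with 20 N on the bar, and the tongue at (525,275) sits on the catch at (560,295). Nothing sticks up under the flap. I'll push a little harder, staying below 40 N.

Call:
jog_arm:
  increments: [0,0,1,0,0,0,-1,0,0,2,0,0,0,-1,0,0,2,0,0,0,-1,0,0,2,0,0,0,-1]

```text
time: 49.8
eef_pos: [0.4953, -0.2002, 0.1017]
tcp_rot: [2.179, 2.261, -0.002]
contact_force: [-4.9, 0.1, 8.0]
width: 0.0005
finger_force: 3.6
```

Run:
```python
from h import *
rims()
s=read_state();print(s["tau"].round(1),s["wrist_torque"].round(2))
c=capture("wrist");P=cloud(c);np.save("w.npy",P)
Q=(P-np.array([.567,-.197,0]))@np.array([[np.cos(.037),-np.sin(.037),0],[np.sin(.037),np.cos(.037),0],[0,0,1]])
m=mask(c,"orange")&(Q[...,2]>.11)&(Q[...,2]<.15)&(abs(Q[...,1])<.06);q=Q[m];print("bar in case frame",len(q),q.mean(0).round(4),np.percentile(q,[5,95],axis=0).round(3).tolist())
T=Ro.from_rotvec(s["tcp_rot"]).inv().apply((P-s["eef_pos"]).reshape(-1,3)).reshape(P.shape)*1000
g=(T[...,2]<5)&(T[...,2]>-60)&(abs(T[...,0])<13)&(abs(T[...,1])<35)&(c["depth"]>0)&~mask(c,"orange")
r=T[g];r=r[np.argsort(-r[:,2])];print(r[:80:8].round(0).tolist())
```

```text
side 1 143 slope -0.0364 front 0.0971 hinge 0.0911
side -1 92 slope -0.0391 front 0.0987 hinge 0.0923
top 1 33 slope -0.0548 front 0.1029 hinge 0.0939
[  0.9 -42.5  48.2  -1.8   0.9  -0. ] [ 0.04  1.08 -0.03]
bar in case frame 1137 [-0.0746  0.0257  0.1258] [[-0.079, 0.009, 0.123], [-0.07, 0.042, 0.128]]
[[9.0, -2.0, -24.0], [8.0, -5.0, -25.0], [11.0, -1.0, -30.0], [11.0, 7.0, -30.0], [11.0, 3.0, -30.0], [11.0, -5.0, -31.0], [11.0, 4.0, -31.0], [7.0, 12.0, -31.0], [11.0, 3.0, -32.0], [11.0, -4.0, -32.0]]
```

It gave way; the slope is now 0.037. I'll keep going down.

Call:
jog_arm:
  increments: [0,0,1,0,0,0,-1,0,0,2,0,0,0,-1,0,0,3,0,0,0,-1,0,0,3,0,0,0,-1]

```text
time: 50.45
eef_pos: [0.4954, -0.1996, 0.0971]
tcp_rot: [2.18, 2.262, 0.0]
contact_force: [-0.2, -0.8, 0.3]
width: -0.0001
finger_force: 0.4
```

```bash
python3 -c "
from h import *
rims()"
```

```text
side 1 146 slope -0.0063 front 0.0925 hinge 0.0915
side -1 99 slope -0.015 front 0.0943 hinge 0.0919
top 1 28 slope -0.0021 front 0.0971 hinge 0.0967
```

Call:
jog_arm:
  increments: [0,0,1,0,0,0,-1,0,0,2,0,0,0,-1,0,0,3,0,0,0,-1,0,0,3,0,0,0,-1]

```text
time: 51.05
eef_pos: [0.4951, -0.1995, 0.0951]
tcp_rot: [2.179, 2.262, -0.0]
contact_force: [-4.3, 2.6, 9.4]
width: -0.0001
finger_force: 4.8
```

```bash
python3 -c "
from h import *
rims()"
```

```text
side 1 139 slope 0.0104 front 0.0903 hinge 0.092
side -1 92 slope 0.0055 front 0.0912 hinge 0.0921
top 1 29 slope 0.0131 front 0.0947 hinge 0.0969
```

Call:
jog_arm:
  increments: [0,0,1,0,0,0,-1,0,0,2,0,0,0,-1,0,0,2,0,0,0,-1]

```text
time: 51.52
eef_pos: [0.4953, -0.1997, 0.0947]
tcp_rot: [2.179, 2.261, -0.0]
contact_force: [-9.3, 4.5, 21.9]
width: 0.0001
finger_force: 10.9
```

Call:
jog_arm:
  increments: [0,0,-20,0,0,0,-1,0,0,-60,0,0,0,-1,0,0,-110,0,0,0,-1,0,0,-160,0,0,0,-1,0,0,-160,0,0,0,-1]

```text
time: 52.15
eef_pos: [0.4967, -0.2006, 0.2568]
tcp_rot: [2.175, 2.257, 0.002]
contact_force: [-0.6, -0.7, -0.7]
width: -0.0004
finger_force: 0.0
```

Run:
```python
from h import *
import pickle
rims();I=pickle.load(open("i0.pkl","rb"));c=capture("side");a=I["side"]
d=np.abs(c["color"].astype(int)-a["color"]).max(2)
for n,(x,y,r) in dict(mill=(.64,.42,.04),bowl=(.79,-.005,.08),jar=(.65,-.42,.05)).items():
    for k,cc in(("0",a),("1",c)):
        P=cloud(cc);m=(np.hypot(P[...,0]-x,P[...,1]-y)<r)&(P[...,2]>.015);print(n,k,m.sum(),P[m].mean(0).round(4))
P=cloud(c)
for k in("red","green","blue"):
    m=mask(c,k)&(P[...,0]>.4)&(P[...,0]<.62)&(P[...,1]>.05)&(P[...,2]<.09);print(k,"outside px",m.sum())
```

```text
side 1 143 slope 0.0092 front 0.0903 hinge 0.0918
side -1 134 slope -0.0025 front 0.0927 hinge 0.0923
top 1 29 slope 0.0002 front 0.0955 hinge 0.0955
mill 0 1467 [0.6372 0.4438 0.1018]
mill 1 1469 [0.6371 0.4438 0.1018]
bowl 0 961 [ 0.7854 -0.0134  0.0387]
bowl 1 967 [ 0.7854 -0.0133  0.0387]
jar 0 309 [ 0.6396 -0.4104  0.0976]
jar 1 450 [ 0.6359 -0.4082  0.0859]
red outside px 0
green outside px 0
blue outside px 0
```

Run:
```python
from h import *
import pickle
a=pickle.load(open("i0.pkl","rb"))["top"];c=capture("top")
for cc in(a,c):
    P=cloud(cc);m=(np.hypot(P[...,0]-.65,P[...,1]+.42)<.06)&(P[...,2]>.1);print(m.sum(),P[m].mean(0).round(4))
print(close_job())
```

```text
317 [ 0.6426 -0.4248  0.1102]
0 [nan nan nan]
the job is handed in; nothing more can be done
None<stdin>:5: RuntimeWarning: Mean of empty slice.
  ret = um.true_divide(
```

Job handed in: the red, green, white and blue inserts are in the lower tier, the flap is pressed to its hard stop and measured flat, and mill and bowl are unmoved. The jar was still standing in the last side view, but my final top-view check of it got no reading (probably the arm was in the way).

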